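# Make up the outgoing sample tray

## Robot

A 6-joint arm with a two-finger parallel gripper is mounted at the origin on the work surface. World frame = base frame: x ahead of the robot, y to its left, z up, the work surface at z = 0. Lengths are in m, angles in degrees, forces in N, time in s.
With the tool pointing down it reaches from about 0.4 to 0.825 m from the base axis. Payload 7 kg.
Tool frame: the origin (TCP) lies at the very end of the fingers, on their centre line; the grasp point (between the pads) lies 19 mm behind it (r.hold_point_z is the distance from the TCP to the grasp point, in m); z points along the fingers, y is the direction in which the jaws open and shut (so a half turn about z gives the same grasp; the last joint's range is limited). The gripper opens to 88 mm and grips with 3 to 60 N. Pads are 19 mm wide; open, the fingers measure 130 mm over their backs; the gripper's body (78 mm by 193 mm) begins 47 mm behind the grasp point.
Start: joints at [82.512, 20.546, 0.682, 0, -70.136, -16.507], TCP at [0.275, 0.617, 0.227] pointing down, gripper open.
Joint ranges: [-176.03, 176.03], [-82.01, 121.73], [-58.28, 71.71], [-173.87, 95.51], [-174.79, -0.11], [-173.66, 173.66]. Speed limits (degrees/s): [136.94, 136.94, 172.46, 180, 180, 180].

## Interface

Orientations are given as [roll, pitch, yaw] about the fixed x, y, z axes, in that order (R = Rz(yaw) Ry(pitch) Rx(roll)).
In Python, from plant import r gives the robot as it stands. The module is installed in compiled form; this text tells all that it offers.
- The arm moves only by the shell command python3 -m inch 'ROWS' [FORCE]. ROWS is text: rows parted by semicolons, each of 7 numbers parted by spaces: the shift along the tool's x, y, z in m, then the turn, a rotation vector about the tool's x, y, z in rad, then the opening, from 0 (shut) to 1 (fully open). In form: tx ty tz ax ay az jaw; .... A call has 1 to 20 rows; each row shifts and turns the commanded pose from where the row before left it, along the tool's axes as they then stand; what a row does not reach is not made up. A row lasts 1/12 s, in which the tool goes at most 41.7 mm and 7.16 degrees, less where a joint would pass 70% of its speed; a pose out of reach is approached as far as the arm can. A call with a gripper value outside its range is refused whole. The fingers move at their own pace and stop on an object; FORCE is the grip in N (left out, the last holds). Time passes only in rows, so rows that do not move let the fingers close. It gives the time, the measured TCP pose, the force and the opening at its end, in the units of the state.
- r.get_state(): the state, without advancing time (a new reading comes with each control period).
- r.capture(name): name is "side" or "top"; returns the picture (400x640x3 uint8, red, green, blue); there is no depth.
- r.camera_params(name): a dict with "vfov" (degrees; the focal length in pixels is half the picture's height over the tangent of half this angle, whatever the lens; pixels are square), "cx", "cy" (the principal point, pixels), "distortion" ([k1, k2, p1, p2, k3] as OpenCV has them; the pictures are not rectified), "R" (3x3) and "t" (3): a world point X has camera coordinates R X + t. Camera axes: x right, y down, z forward; pixel columns grow to the right and rows downward; lengths in m; the calibration is good to about 2 mm. A picture is of the moment at which its call begins. camera_params takes no time and is no camera call.
- r.close_job(): hands the job in, once; it reports no verdict.
Trained networks look in the newest picture that a camera, given by its name, has taken for a name from the list of things; names that differ only in an ending like _2 or _b are one class to them, and where a whole thing is asked for, a point or a joint stands for the part that bears it (a point fixed in the world has none). Each returns a list of dicts, best first, with "p" (0 to 1); they miss things now and then, are a little off and sometimes report something else, mostly with a low value. They report only what shows in the picture. A call takes as long as a camera call. They do not tell look-alikes from the thing itself.
- r.recognise(target, camera): "xy" ([column, row] in pixels, amid what is visible of it).
The state is a dict: "time_s": time; "joints": joint angles; "qd": joint speeds; "joint_torque": joint torques, N m; "tcp_pos": TCP position; "eef_rot": TCP orientation; "contact_force": force on the tool from outside, world axes, zero at the start; "moment": the same for the moment, N m; "gripper_width": finger opening in m.
Only numpy, scipy, OpenCV 4.12 (cv2) and the standard library are available. Lean on these libraries where they do the work, as an engineer would, in place of code of your own. Each camera call takes 0.05 s, during which the arm holds its last target.

## Task

Make up the outgoing tray: only one of the look-alike lidded sample boxes on the bench is loaded, so lift them to find the heavy one and set it flat on the sprung plate in the tray's bay, about in the middle, leaving the empty boxes upright on the bench. Move every swab from the stand into a vial of its own in the tray's rack and push it down firmly until the plug inside stops and the swab is fully home. Do not knock the dropper bottle or the two capped vials about.

Things in the scene. Friction and masses are not known exactly. Their poses are not given: they have to be found in the camera images.
- box_a: closed green sample box 80 (x) x 60 (y) mm, grey lid 84 x 64 mm whose top is 50 mm above the underside; on it a grip rib 64 mm long (x), 20 thick (y), 28 tall (top at 78 mm). Origin: centre of underside, z up. Three or four boxes are present, look alike and stand apart on the bench; one is loaded (0.5 to 0.7 kg), the rest empty (0.14 to 0.26 kg); names tell nothing. May be absent
- box_b: another such box, or absent (see box_a)
- box_c: another such box, or absent (see box_a)
- box_d: another such box, or absent (see box_a)
- box_e: another such box, or absent (see box_a)
- box_f: another such box, or absent (see box_a)
- swab_0: swab stick 125 mm long, standing tip down in the stand: white round shaft 11 mm in diameter, rounded grey tip 12 mm in diameter over the lowest 24 mm. Origin: the end of the tip; z runs up the shaft. Weighs 20 g. Three or four swabs are present; this one may be absent
- swab_1: another such swab, or absent (see swab_0)
- swab_2: another such swab, or absent (see swab_0)
- swab_3: another such swab, or absent (see swab_0)
- stand: grey fixed block 160 (its x) x 46 (its y) x 55 mm with four holes in a row, 40 mm apart along its x, 13 mm wide and 45 mm deep; a standing swab's tip rests 10 mm above the bench and the shaft sticks out 80 mm. Origin: centre of the underside
- tray: grey outgoing tray fixed on the bench, 190 (its x) x 200 (its y) mm, floor 6 mm thick. Its +y part is the bay (see bay), its -y part carries a rack with four upright clear vials in a row along its x, 46 mm apart. Origin: centre of the underside
- bay (a point): centre of the top of the bay's steel floor plate while it is up, 12 mm above the bench; axes as the tray's. The open bay measures 120 (x) x 100 (y) mm inside walls 14 mm high above the plate
- plate (a joint): sprung floor plate of the bay, 118 x 98 mm: 0 while up, 0.005 m when sunk to its stop. It sinks 5 mm under a loaded box and stays up (less than 1 mm) under one empty box
- mouth_0 (a point): centre of a vial's mouth, 85 mm above the bench, z up. Vial 26 mm wide outside, 33 at the top; bore 18 mm, widening to 25 over the top 9 mm. A rubber plug lies 40 mm below the mouth: pushed with over about 3 N it slides down 15 mm, stays there and stops hard, so a swab fully home has its tip 55 mm below the mouth, 70 mm sticking out. One swab fits a vial
- mouth_1 (a point): centre of the mouth of another such vial (see mouth_0)
- mouth_2 (a point): centre of the mouth of another such vial (see mouth_0)
- mouth_3 (a point): centre of the mouth of another such vial (see mouth_0)
- dropper: bystander: white dropper bottle, 48 mm in diameter, 110 mm tall. Origin: centre of the underside
- capvial_0: bystander: capped sample vial, 29 mm in diameter, 76 mm tall. Origin: centre of the underside
- capvial_1: bystander: capped sample vial, 29 mm in diameter, 76 mm tall. Origin: centre of the underside
There are look-alikes about, which are no part of the job. What is shaped like the box_d but yellow is not meant. What is shaped like the box_e but red is not meant.

How it is judged:
By the outcome, as a careful person would: the job done as asked, in the order asked, and still so for the second after the job is handed in, with the robot touching nothing.
Of box_b, box_d only 1 to 1 are there at a start; the rules pass over those that are not, and their reading is None.
Of box_a, box_c only 1 to 1 are there at a start; the rules pass over those that are not, and their reading is None.
Of box_e, box_f only 1 to 2 are there at a start; the rules pass over those that are not, and their reading is None.
Of swab_0, swab_1, swab_2, swab_3 only 3 to 4 are there at a start; the rules pass over those that are not, and their reading is None.
At some moment in a run one of box_a, box_b, box_c, box_d, box_e, box_f may be knocked a few centimetres aside while the robot is not near it.
It also fails if it takes over 210 s, if anything falls off the work surface, if the arm or the gripper's body presses on something with over 40 N, if the wrist force passes 120 N, or if a joint passes its speed limit or range.

## Working session

There is one attempt and no reset: what is moved stays moved. The work goes in short steps, Python scripts to look and compute and a shell command to move; the robot and the scene stay as the last step left them, time stands still between calls to the robot, and variables do not carry over. Pictures are saved under pics/ and viewed, and the job is handed in when it is done.

```bash
ls; mkdir -p pics
python3 - <<'E'
from plant import r
import cv2
for n in("side","top"):
    im=r.capture(n); cv2.imwrite(f"pics/{n}0.png",im[:,:,::-1])
    print(n,r.camera_params(n))
print(r.get_state(), r.hold_point_z)
for n in("side","top"):
    for t in("box_a","swab_0","stand","tray","mouth_0","bay","dropper","capvial_0"):
        print(n,t,[(d['xy'],round(d['p'],2)) for d in r.recognise(t,n)])
E
```

```text
pics
side {'vfov': 49.55223191690902, 'cx': 320.4390702331866, 'cy': 203.27784678488482, 'distortion': array([-0.04226761,  0.        ,  0.        ,  0.        ,  0.        ]), 'R': array([[ 0.96668819, -0.25521804,  0.01943457],
       [-0.14350537, -0.60329357, -0.7845018 ],
       [ 0.21194377,  0.75557966, -0.61982193]]), 't': array([-0.53073792,  0.13760268,  0.88993004])}
top {'vfov': 52.19671666205528, 'cx': 317.3726194265658, 'cy': 206.03015815005537, 'distortion': array([0.01463958, 0.        , 0.        , 0.        , 0.        ]), 'R': array([[-0.02748892, -0.99959482, -0.0073862 ],
       [-0.98392626,  0.02836081, -0.17630875],
       [ 0.1764468 ,  0.00242094, -0.9843072 ]]), 't': array([0.00134428, 0.52385453, 0.8997965 ])}
{'time_s': 0.1, 'joints': array([ 8.25124145e+01,  2.05852187e+01,  6.39084361e-01, -1.66149136e-02,
       -7.01362614e+01, -1.65066701e+01]), 'qd': array([ 0.03990683, -0.07903484,  0.08989532,  0.08293452, -0.02925502,
        0.03453489]), 'joint_torque': array([-1.77419068e-03, -5.84165561e+01,  2.93755889e+01,  7.01548666e+00,
        1.0231420
[... 728 characters left out ...]
[([274.8, 164.0], 0.68)]
side dropper [([375.9, 185.7], 0.87)]
side capvial_0 [([263.5, 200.3], 0.89), ([343.8, 164.5], 0.66)]
top box_a [([397.7, 175.6], 0.92), ([472.3, 243.2], 0.85), ([414.3, 295.4], 0.79), ([406.1, 235.4], 0.65), ([452.3, 169.9], 0.64), ([345.3, 234.4], 0.64), ([383.1, 115.8], 0.62), ([267.8, 224.7], 0.42)]
top swab_0 [([267.3, 224.0], 0.44), ([278.4, 185.2], 0.38)]
top stand [([279.9, 200.2], 0.93)]
top tray [([194.8, 230.5], 0.95)]
top mouth_0 [([194.8, 228.7], 0.83), ([406.8, 235.7], 0.44)]
top bay [([198.2, 229.9], 0.95), ([407.8, 233.7], 0.52)]
top dropper [([278.3, 135.1], 0.89)]
top capvial_0 [([231.0, 150.7], 0.81), ([198.0, 228.7], 0.49), ([282.1, 246.5], 0.42)]
```

View pics/side0.png

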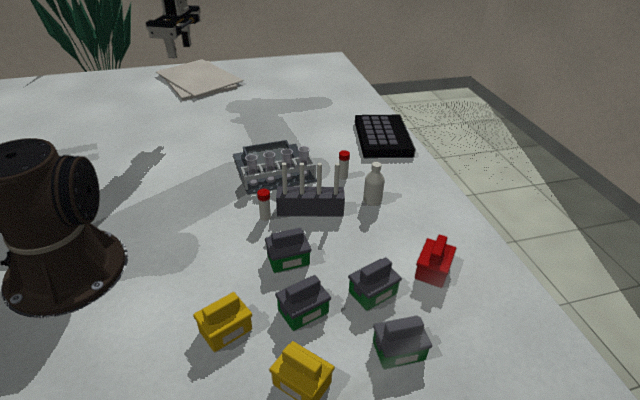

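View pics/top0.png

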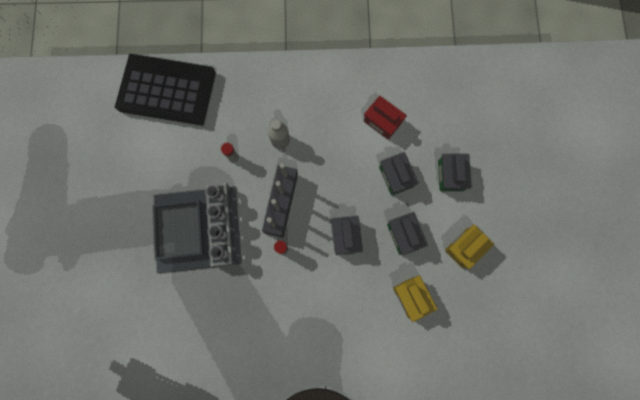

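The top view shows four green boxes with grey lids at (397,174), (455,171), (407,234) and (346,236). Two yellow boxes and one red box are look-alikes. I'll enlarge the relevant areas.

```bash
cat > h.py <<'E'
import numpy as np, cv2
from plant import r
def cam(n):
    p=r.camera_params(n); f=200/np.tan(np.radians(p['vfov']/2))
    return np.array([[f,0,p['cx']],[0,f,p['cy']],[0,0,1.]]),p['distortion'],p['R'],p['t']
def proj(n,X):
    K,d,R,t=cam(n); 
    return cv2.projectPoints(np.atleast_2d(np.array(X,float)),cv2.Rodrigues(R)[0],t,K,d)[0].reshape(-1,2)
def ray(n,uv):
    K,d,R,t=cam(n); q=cv2.undistortPoints(np.array(uv,float).reshape(-1,1,2),K,d).reshape(-1,2)
    D=np.c_[q,np.ones(len(q))]@R; return -R.T@t, D
def atz(n,uv,z):
    c,D=ray(n,uv); return c+D*((z-c[2])/D[:,2])[:,None]
E
python3 - <<'E'
import cv2
t=cv2.imread('pics/top0.png'); s=cv2.imread('pics/side0.png')
cv2.imwrite('pics/t_box.png',cv2.resize(t[140:265,320:480],None,fx=5,fy=4.7,interpolation=3)[:,:800])
cv2.imwrite('pics/t_tray.png',cv2.resize(t[145:285,140:310],None,fx=4,fy=4,interpolation=3))
cv2.imwrite('pics/s_tray.png',cv2.resize(s[130:230,220:400],None,fx=4.4,fy=4.4,interpolation=3))
E
python3 - <<'E'
from h import *
im=cv2.imread('pics/top0.png')
# dark lids
for (u,v) in [(397,174),(455,171),(407,234),(346,236),(280,200),(195,231)]:
    print((u,v),np.round(atz('top',[[u,v]],0.05),3))
E
```

```text
(397, 174) [[ 0.594 -0.202  0.05 ]]
(455, 171) [[ 0.597 -0.337  0.05 ]]
(407, 234) [[ 0.453 -0.216  0.05 ]]
(346, 236) [[ 0.452 -0.077  0.05 ]]
(280, 200) [[0.54  0.073 0.05 ]]
(195, 231) [[0.473 0.268 0.05 ]]
```

View pics/t_box.png

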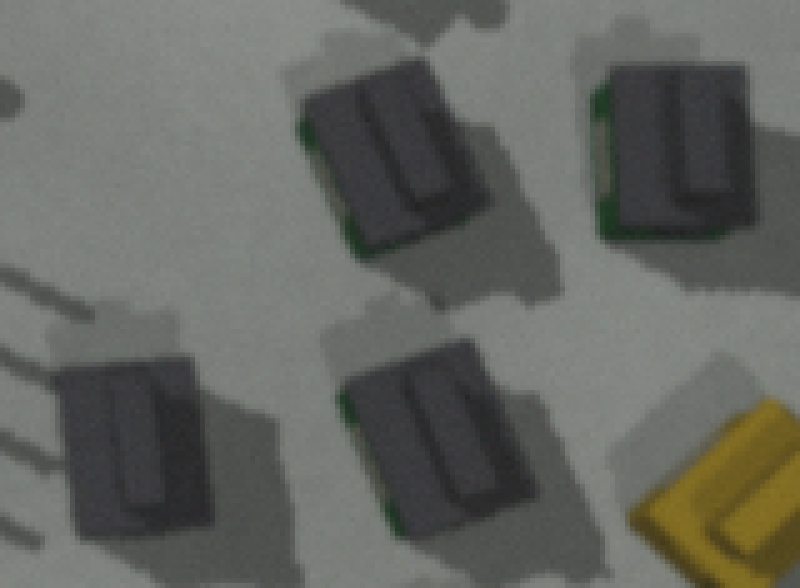

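View pics/t_tray.png

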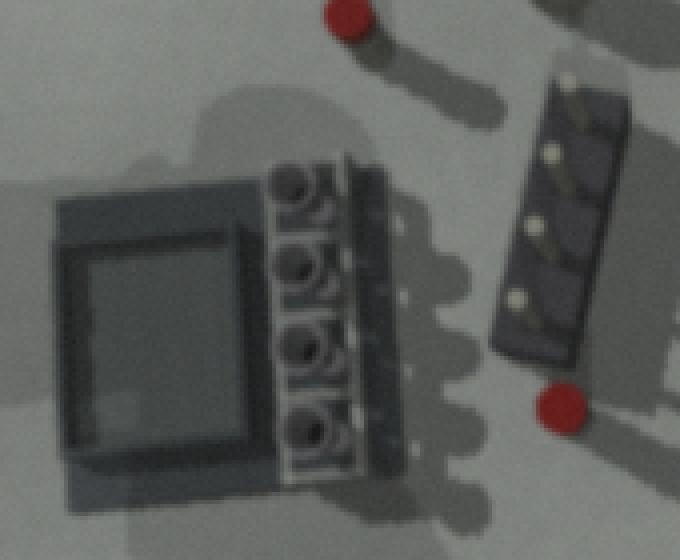

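View pics/s_tray.png

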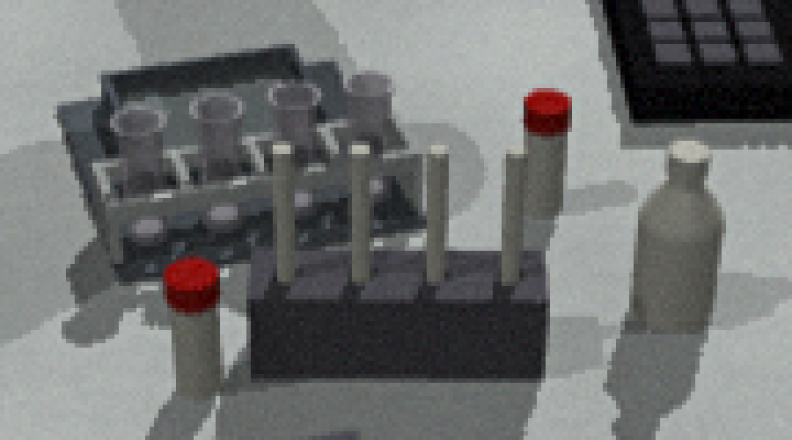

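```bash
cat > fit.py <<'E'
from h import *
from scipy.optimize import least_squares
T=lambda p:np.array(p,float)/4+[140-.4,145-.4]
S=lambda p:np.array(p,float)/4.4+[220-.4,130-.4]
B=lambda p:np.array(p,float)/[5,4.7]+[320-.4,140-.4]
def tri(a,b):
    ca,Da=ray('top',a); cb,Db=ray('side',b); out=[]
    for d,e in zip(Da,Db):
        A=np.c_[d,-e]; k=np.linalg.lstsq(A,cb-ca,rcond=None)[0]
        out.append(((ca+k[0]*d)+(cb+k[1]*e))/2)
    return np.array(out)
st=T([(567,83),(552,154),(536,227),(516,300)]); ss=S([(515,153),(438,150),(360,150),(283,150)])
mt=T([(291,185),(297,265),(303,345),(309,427)]); ms=S([(368,84),(294,97),(216,105),(139,122)])
np.set_printoptions(precision=4,suppress=True)
print('swab top',atz('top',st,.135)[:,:2].tolist(),'\nside',atz('side',ss,.135)[:,:2],'\ntri',tri(st,ss))
print('mouth top',atz('top',mt,.085)[:,:2],'\nside',atz('side',ms,.085)[:,:2],'\ntri',tri(mt,ms))
def boxpts():
    P=[(sx*.042,sy*.032,.05) for sx,sy in((1,1),(1,-1),(-1,-1),(-1,1))]
    P+=[(sx*.032,sy*.01,.078) for sx,sy in((1,1),(1,-1),(-1,-1),(-1,1))]
    return np.array(P)
bx={1:[(55,375),(192,358),(212,525),(80,540),(112,378),(152,376),(163,500),(128,505)],
2:[(342,388),(470,340),(537,492),(405,538),(412,374),(450,366),(495,485),(460,500)],
3:[(302,102),(428,60),(492,200),(365,250),(360,92),(398,80),(450,190),(413,203)],
4:[(610,66),(748,66),(757,225),(618,230),(680,68),(735,68),(733,192),(680,192)]}
if __name__=='__main__':
  for k,v in bx.items():
    uv=B(v)
    def f(q):
        c,s=np.cos(q[2]),np.sin(q[2]); P=boxpts()@np.array([[c,s,0],[-s,c,0],[0,0,1]])+[q[0],q[1],0]
        return (proj('top',P)-uv).ravel()
    s=least_squares(f,[*atz('top',[uv[:4].mean(0)],.05)[0,:2],0])
    print(k,s.x[:2],np.degrees(s.x[2]),np.sqrt((s.fun**2).mean()), 'side px',proj('side',[[*s.x[:2],.078]]))
E
python3 fit.py
```

```text
swab top [[0.5983220612382759, 0.060897265721401306], [0.5596325377766996, 0.06932055520729413], [0.5204795993691714, 0.07814464779449333], [0.4820049230110085, 0.08891055559505147]] 
side [[0.5986 0.0553]
 [0.561  0.0669]
 [0.5221 0.0759]
 [0.4838 0.0849]] 
tri [[0.6001 0.0612 0.1308]
 [0.5609 0.0694 0.1332]
 [0.5217 0.0783 0.1334]
 [0.4835 0.0892 0.132 ]]
mouth top [[0.5581 0.2206]
 [0.5125 0.2165]
 [0.4678 0.2124]
 [0.4228 0.2084]] 
side [[0.559  0.2189]
 [0.5138 0.2144]
 [0.4683 0.2159]
 [0.4227 0.2078]] 
tri [[0.559  0.221  0.0836]
 [0.5136 0.2169 0.0834]
 [0.4676 0.2117 0.0876]
 [0.4228 0.2085 0.0846]]
1 [ 0.4547 -0.078 ] 4.677244553328364 0.8370013236527055 side px [[286.0688 231.9701]]
2 [ 0.4552 -0.2169] 17.808443158994095 0.9290267694716806 side px [[301.5448 282.5893]]
3 [ 0.5975 -0.2055] 19.14172848468333 0.8797106717638532 side px [[374.103  264.2913]]
4 [ 0.5979 -0.3407] -2.759443033407787 0.7598150834717378 side px [[402.749 322.288]]
```

```bash
cat > plan.py <<'E'
# plan.py x y z yaw [n] : per-row constant command from measured pose, tool down
import sys
from h import *
from scipy.spatial.transform import Rotation as Ro
def rot_err():
    s=r.get_state(); return s
def plan(x,y,z,yaw,n=None):
    s=r.get_state(); p=s['tcp_pos']; R0=Ro.from_euler('xyz',s['eef_rot'],degrees=True)
    Rt=Ro.from_euler('xyz',[180,0,yaw],degrees=True)
    d=np.array([x,y,z])-p; w=(R0.inv()*Rt).as_rotvec()
    m=max(int(np.ceil(np.linalg.norm(d)/.038)),int(np.ceil(np.degrees(np.linalg.norm(w))/6.8)),1)
    n=n or m
    M=sum((R0*Ro.from_rotvec(w*k/n)).as_matrix() for k in range(n))
    t=np.linalg.solve(M,d)
    print(f't={s["time_s"]:.2f} pos',p.round(4),'rot',s['eef_rot'].round(2),'F',s['contact_force'].round(2),'w',round(s['gripper_width'],4))
    print(f'{n} rows (min {m}):',' '.join(f'{v:.4f}' for v in t),' '.join(f'{v:.4f}' for v in w/n))
if __name__=='__main__':
    a=[float(v) for v in sys.argv[1:]]
    plan(*a[:4],int(a[4]) if len(a)>4 else None)
E
python3 - <<'E'
from fit import *
uv=T([(57,200),(385,168),(405,475),(68,512)]); P=atz('top',uv,.006); print(P,P.mean(0))
q=T([(55,240),(238,230),(250,445),(65,465)]); Q=atz('top',q,.026); print(Q,Q.mean(0))
for n in 'ab':pass
# predicted bay from mouths: yaw
m=atz('top',mt,.085)[:,:2]; v=m[0]-m[3]; print('yaw',np.degrees(np.arctan2(v[1],v[0])),np.linalg.norm(v),m.mean(0))
E
python3 plan.py 0.597 -0.2055 0.12 19.1
```

```text
swab top [[0.5983220612382759, 0.060897265721401306], [0.5596325377766996, 0.06932055520729413], [0.5204795993691714, 0.07814464779449333], [0.4820049230110085, 0.08891055559505147]] 
side [[0.5986 0.0553]
 [0.561  0.0669]
 [0.5221 0.0759]
 [0.4838 0.0849]] 
tri [[0.6001 0.0612 0.1308]
 [0.5609 0.0694 0.1332]
 [0.5217 0.0783 0.1334]
 [0.4835 0.0892 0.132 ]]
mouth top [[0.5581 0.2206]
 [0.5125 0.2165]
 [0.4678 0.2124]
 [0.4228 0.2084]] 
side [[0.559  0.2189]
 [0.5138 0.2144]
 [0.4683 0.2159]
 [0.4227 0.2078]] 
tri [[0.559  0.221  0.0836]
 [0.5136 0.2169 0.0834]
 [0.4676 0.2117 0.0876]
 [0.4228 0.2085 0.0846]]
[[0.5707 0.3836 0.006 ]
 [0.5849 0.1844 0.006 ]
 [0.3987 0.1711 0.006 ]
 [0.3829 0.3689 0.006 ]] [0.4843 0.277  0.006 ]
[[0.542  0.3755 0.026 ]
 [0.5449 0.2672 0.026 ]
 [0.4177 0.2572 0.026 ]
 [0.4093 0.3639 0.026 ]] [0.4785 0.3159 0.026 ]
yaw 5.175950042780983 0.1358916559342647 [0.4903 0.2145]
t=0.90 pos [0.2745 0.6166 0.2266] rot [-180.    0.  -24.] F [ 0.27 -0.27 -0.45] w 0.0878
24 rows (min 24): 0.0158 0.0342 0.0044 -0.0000 0.0000 -0.0313
```

```bash
python3 plan.py 0.4547 -0.078 0.22 4.7 20
```

```text
t=0.90 pos [0.2745 0.6166 0.2266] rot [-180.    0.  -24.] F [ 0.27 -0.27 -0.45] w 0.0878
20 rows (min 19): 0.0153 0.0329 0.0003 -0.0000 0.0000 -0.0250
```

```bash
python3 -m inch '0.0153 0.0329 0.0003 0 0 -0.025 0.6; 0.0153 0.0329 0.0003 0 0 -0.025 0.6; 0.0153 0.0329 0.0003 0 0 -0.025 0.6; 0.0153 0.0329 0.0003 0 0 -0.025 0.6; 0.0153 0.0329 0.0003 0 0 -0.025 0.6; 0.0153 0.0329 0.0003 0 0 -0.025 0.6; 0.0153 0.0329 0.0003 0 0 -0.025 0.6; 0.0153 0.0329 0.0003 0 0 -0.025 0.6; 0.0153 0.0329 0.0003 0 0 -0.025 0.6; 0.0153 0.0329 0.0003 0 0 -0.025 0.6; 0.0153 0.0329 0.0003 0 0 -0.025 0.6; 0.0153 0.0329 0.0003 0 0 -0.025 0.6; 0.0153 0.0329 0.0003 0 0 -0.025 0.6; 0.0153 0.0329 0.0003 0 0 -0.025 0.6; 0.0153 0.0329 0.0003 0 0 -0.025 0.6; 0.0153 0.0329 0.0003 0 0 -0.025 0.6; 0.0153 0.0329 0.0003 0 0 -0.025 0.6; 0.0153 0.0329 0.0003 0 0 -0.025 0.6; 0.0153 0.0329 0.0003 0 0 -0.025 0.6; 0.0153 0.0329 0.0003 0 0 -0.025 0.6'; python3 plan.py 0.4547 -0.078 0.12 4.7
python3 - <<'E'
from h import *
cv2.imwrite('pics/side1.png',r.capture('side')[:,:,::-1])
E
```

```text
time_s: 2.57
tcp_pos: [0.4554, -0.0805, 0.221]
eef_rot: [-180.0, -0.1, 4.7]
contact_force: [0.8, 1.4, 0.1]
gripper_width: 0.0524
t=2.57 pos [ 0.4554 -0.0805  0.221 ] rot [-1.7999e+02 -7.0000e-02  4.7100e+00] F [0.77 1.43 0.13] w 0.0524
3 rows (min 3): -0.0002 -0.0008 0.0337 -0.0001 -0.0004 0.0001
```

View pics/side1.png

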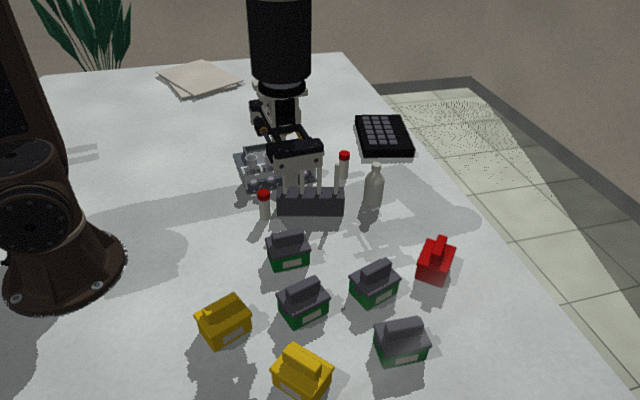

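```bash
python3 -m inch '0 -0.001 0.035 0 0 0 0.6; 0 0 0.035 0 0 0 0.6; 0 0 0.035 0 0 0 0.6; 0 0 0 0 0 0 0.6; 0 0 0 0 0 0 0.6'
python3 - <<'E'
from h import *
cv2.imwrite('pics/side2.png',cv2.resize(r.capture('side')[180:300,220:360,::-1],None,fx=4,fy=4))
cv2.imwrite('pics/top2.png',cv2.resize(r.capture('top')[160:290,300:500,::-1],None,fx=4,fy=4))
E
python3 plan.py 0.4547 -0.078 0.054 4.7
```

```text
time_s: 3.03
tcp_pos: [0.4539, -0.0779, 0.1151]
eef_rot: [179.9, 0.2, 4.7]
contact_force: [0.8, -0.0, 1.1]
gripper_width: 0.0525
t=3.13 pos [ 0.4564 -0.0772  0.1175] rot [ 1.7998e+02 -1.4000e-01  4.7100e+00] F [0.71 0.1  1.21] w 0.0526
2 rows (min 2): -0.0009 0.0003 0.0318 0.0002 -0.0012 0.0001
```

View pics/side2.png

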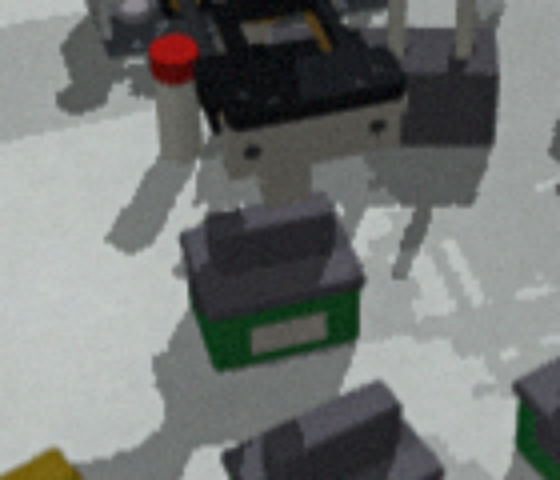

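View pics/top2.png

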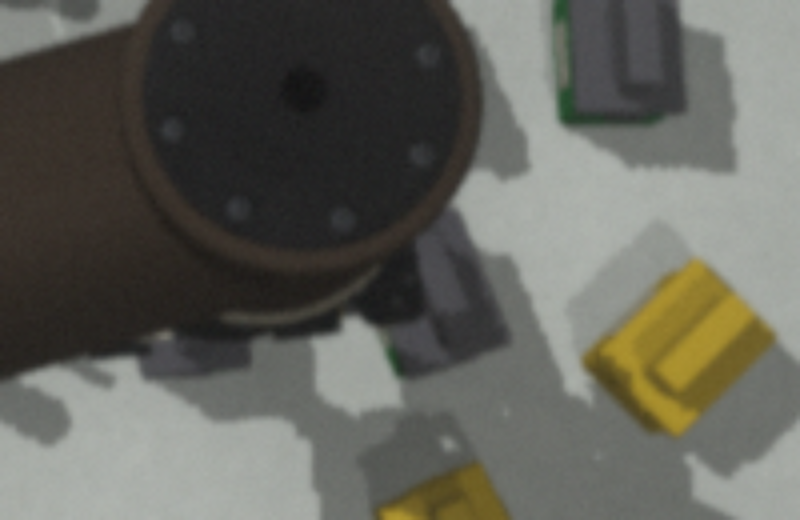

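Run:
```python
from h import *
p=r.get_state()['tcp_pos']; print(p)
a=np.radians(4.7); y=np.array([np.sin(a),-np.cos(a),0])
for k in(-.026,0,.026): print(k,proj('side',[p+k*y]))
print(proj('side',[[.4547,-.078,.078],[.4547+.032,-.078,.078],[.4547-.032,-.078,.078]]))
```

```text
[ 0.45635557 -0.07723582  0.11753631]
-0.026 [[282.66727171 208.81252147]]
0 [[286.21354058 216.69783602]]
0.026 [[289.92330478 224.94346496]]
[[286.06537182 231.96281348]
 [301.44984475 229.5034673 ]
 [270.45404563 234.45582252]]
```

```bash
python3 -m inch '-0.001 0 0.032 0 0 0 0.6; 0 0 0.031 0 0 0 0.6; 0 0 0 0 0 0 0.6; 0 0 0 0 0 0 0; 0 0 0 0 0 0 0; 0 0 0 0 0 0 0; 0 0 0 0 0 0 0; 0 0 0 0 0 0 0; 0 0 0 0 0 0 0; 0 0 0 0 0 0 0' 40; python3 plan.py 0.4547 -0.078 0.054 4.7
```

```text
time_s: 3.97
tcp_pos: [0.4541, -0.0776, 0.0531]
eef_rot: [180.0, -0.0, 4.7]
contact_force: [-1.5, -0.1, 4.6]
gripper_width: 0.0197
t=3.97 pos [ 0.4541 -0.0776  0.0531] rot [ 1.80e+02 -3.00e-02  4.66e+00] F [-1.45 -0.15  4.6 ] w 0.0197
1 rows (min 1): 0.0006 0.0004 -0.0009 0.0001 -0.0006 -0.0008
```

```bash
python3 -m inch '0 0 -0.010 0 0 0 0; 0 0 -0.015 0 0 0 0; 0 0 -0.015 0 0 0 0; 0 0 0 0 0 0 0; 0 0 0 0 0 0 0; 0 0 0 0 0 0 0; 0 0 0 0 0 0 0;0 0 0 0 0 0 0' ; python3 -c "
from h import *
for i in range(4):
    s=r.get_state();print(s['contact_force'],s['joint_torque'][1:3]);r.capture('side')
cv2.imwrite('pics/side3.png',cv2.resize(r.capture('side')[180:300,220:360,::-1],None,fx=4,fy=4))
"
```

```text
time_s: 4.63
tcp_pos: [0.4532, -0.0777, 0.0917]
eef_rot: [180.0, 0.1, 4.6]
contact_force: [-0.1, 1.0, -2.4]
gripper_width: 0.0199
[-0.11503     1.04421638 -2.37287148] [-35.42488217  23.07263017]
[-0.2333812  -0.19880358 -2.2561983 ] [-35.32003641  23.0377686 ]
[-0.1399297   0.45827348 -0.61214854] [-35.24016023  23.02818596]
[-0.51222877  1.05758997 -2.57747421] [-35.18096566  23.03245783]
```

View pics/side3.png

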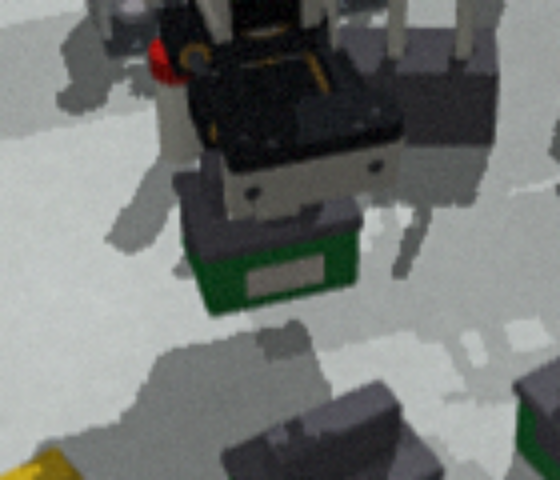

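Box 1 reads about 2 N, so it's empty. I'll put it back.

```bash
python3 -m inch '0 0 0.015 0 0 0 0; 0 0 0.015 0 0 0 0; 0 0 0.008 0 0 0 0; 0 0 0 0 0 0 0; 0 0 0 0 0 0 0; 0 0 0 0 0 0 0.6; 0 0 0 0 0 0 0.6; 0 0 0 0 0 0 0.6;0 0 0 0 0 0 0.6; 0 0 -0.03 0 0 0 0.6; 0 0 -0.035 0 0 0 0.6' ; python3 plan.py 0.4552 -0.2169 0.118 17.8
```

```text
time_s: 5.8
tcp_pos: [0.452, -0.0779, 0.1186]
eef_rot: [180.0, 0.3, 4.6]
contact_force: [0.3, 0.7, -1.1]
gripper_width: 0.051
t=5.80 pos [ 0.452  -0.0779  0.1186] rot [179.96   0.31   4.64] F [ 0.31  0.69 -1.13] w 0.051
4 rows (min 4): -0.0050 0.0345 0.0002 -0.0000 0.0014 -0.0574
```

```bash
python3 -m inch '-0.005 0.0345 0 0 0 -0.0574 0.6; -0.005 0.0345 0 0 0 -0.0574 0.6; -0.005 0.0345 0 0 0 -0.0574 0.6; -0.005 0.0345 0 0 0 -0.0574 0.6; 0 0 0 0 0 0 0.6; 0 0 0 0 0 0 0.6' ; python3 plan.py 0.4552 -0.2169 0.054 17.8
python3 -c "
from h import *
cv2.imwrite('pics/side4.png',cv2.resize(r.capture('side')[200:380,200:460,::-1],None,fx=3,fy=3))"
```

```text
time_s: 6.3
tcp_pos: [0.4569, -0.2183, 0.1195]
eef_rot: [-180.0, 0.0, 17.6]
contact_force: [-0.3, 0.0, -0.3]
gripper_width: 0.0527
t=6.30 pos [ 0.4569 -0.2183  0.1195] rot [-180.     0.    17.6] F [-0.34  0.01 -0.26] w 0.0527
2 rows (min 2): -0.0006 -0.0009 0.0327 -0.0000 0.0000 -0.0017
```

View pics/side4.png

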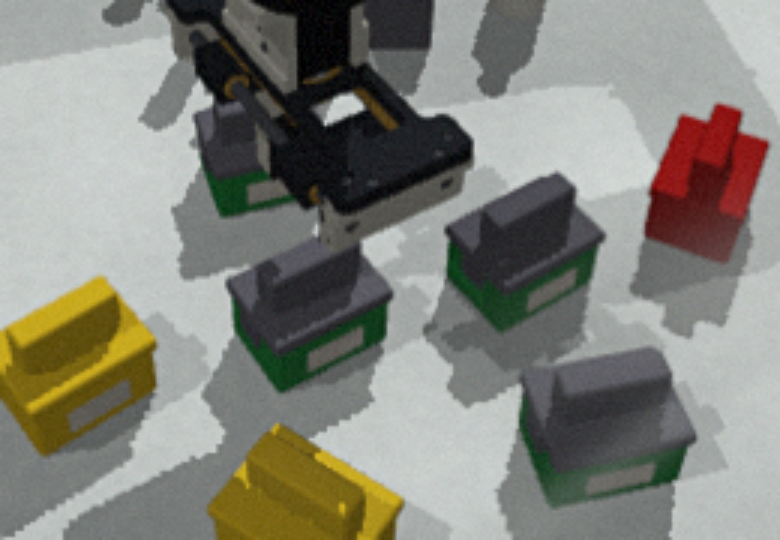

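```bash
python3 -m inch '-0.001 -0.001 0.033 0 0 0 0.6; 0 0 0.032 0 0 0 0.6; 0 0 0 0 0 0 0.6; 0 0 0 0 0 0 0; 0 0 0 0 0 0 0; 0 0 0 0 0 0 0; 0 0 0 0 0 0 0; 0 0 0 0 0 0 0; 0 0 0 0 0 0 0; 0 0 -0.010 0 0 0 0; 0 0 -0.015 0 0 0 0; 0 0 -0.015 0 0 0 0; 0 0 0 0 0 0 0; 0 0 0 0 0 0 0; 0 0 0 0 0 0 0;0 0 0 0 0 0 0' 40; python3 -c "
from h import *
for i in range(4):
    s=r.get_state();print(s['contact_force'],s['tcp_pos'],s['gripper_width']);r.capture('side')
"
```

```text
time_s: 7.68
tcp_pos: [0.4548, -0.2158, 0.0935]
eef_rot: [-179.9, 0.1, 17.8]
contact_force: [0.1, 0.1, -5.9]
gripper_width: 0.0197
[ 0.07763889  0.13769931 -5.92439917] [ 0.45484269 -0.21583165  0.09354312] 0.019665335516947664
[-0.01404428  0.15235604 -5.29334422] [ 0.45496264 -0.21586536  0.09355506] 0.019738691947040712
[ 1.12445349 -1.08541506 -5.4467469 ] [ 0.45515782 -0.21591397  0.09365481] 0.01948273759633673
[ 9.38912446e-01 -1.18270602e-03 -5.65884012e+00] [ 0.4553282  -0.21595374  0.09379408] 0.01932341610603555
```

Box 2 at (407,234) in the top view reads 5.6 N, so it's the loaded one. Next I'll lift it clear and carry it to the bay.

```bash
python3 -m inch '0 0 -0.03 0 0 0 0; 0 0 -0.04 0 0 0 0; 0 0 -0.04 0 0 0 0; 0 0 -0.03 0 0 0 0; 0 0 0 0 0 0 0; 0 0 0 0 0 0 0'; python3 plan.py 0.4805 0.316 0.24 5.2 19
```

```text
time_s: 8.38
tcp_pos: [0.4567, -0.216, 0.236]
eef_rot: [179.9, -0.2, 17.8]
contact_force: [-0.4, 0.7, -5.9]
gripper_width: 0.0198
t=8.38 pos [ 0.4567 -0.216   0.236 ] rot [179.94  -0.21  17.8 ] F [-0.42  0.74 -5.88] w 0.0198
19 rows (min 15): 0.0070 -0.0272 -0.0002 0.0000 -0.0002 0.0116
```

```bash
python3 -m inch '0.007 -0.0272 0 0 0 0.0116 0; 0.007 -0.0272 0 0 0 0.0116 0; 0.007 -0.0272 0 0 0 0.0116 0; 0.007 -0.0272 0 0 0 0.0116 0; 0.007 -0.0272 0 0 0 0.0116 0; 0.007 -0.0272 0 0 0 0.0116 0; 0.007 -0.0272 0 0 0 0.0116 0; 0.007 -0.0272 0 0 0 0.0116 0; 0.007 -0.0272 0 0 0 0.0116 0; 0.007 -0.0272 0 0 0 0.0116 0; 0.007 -0.0272 0 0 0 0.0116 0; 0.007 -0.0272 0 0 0 0.0116 0; 0.007 -0.0272 0 0 0 0.0116 0; 0.007 -0.0272 0 0 0 0.0116 0; 0.007 -0.0272 0 0 0 0.0116 0; 0.007 -0.0272 0 0 0 0.0116 0; 0.007 -0.0272 0 0 0 0.0116 0; 0.007 -0.0272 0 0 0 0.0116 0; 0.007 -0.0272 0 0 0 0.0116 0; 0 0 0 0 0 0 0'
python3 -m inch '0 0 0 0 0 0 0; 0 0 0 0 0 0 0';python3 plan.py 0.4805 0.316 0.09 5.2
```

```text
time_s: 10.05
tcp_pos: [0.4801, 0.3198, 0.2313]
eef_rot: [179.9, 0.1, 5.3]
contact_force: [2.0, -0.6, -5.1]
gripper_width: 0.0197
time_s: 10.22
tcp_pos: [0.4791, 0.3152, 0.2322]
eef_rot: [179.8, 0.2, 5.2]
contact_force: [-0.2, -0.8, -5.9]
gripper_width: 0.0197
t=10.22 pos [0.4791 0.3152 0.2322] rot [179.84   0.19   5.19] F [-0.23 -0.77 -5.87] w 0.0197
4 rows (min 4): 0.0004 -0.0002 0.0356 0.0007 0.0008 -0.0000
```

```bash
python3 -m inch '0.001 -0.001 0.036 0 0 0 0; 0 0 0.036 0 0 0 0; 0 0 0.036 0 0 0 0; 0 0 0.034 0 0 0 0; 0 0 0 0 0 0 0; 0 0 0 0 0 0 0; 0 0 0 0 0 0 0';python3 plan.py 0.4805 0.316 0.063 5.2
python3 -c "
from h import *
cv2.imwrite('pics/side5.png',cv2.resize(r.capture('side')[80:220,180:360,::-1],None,fx=4,fy=4))
cv2.imwrite('pics/top5.png',cv2.resize(r.capture('top')[145:295,120:310,::-1],None,fx=4,fy=4))"
```

```text
time_s: 10.8
tcp_pos: [0.482, 0.3173, 0.0942]
eef_rot: [-180.0, -0.1, 5.2]
contact_force: [0.7, 1.1, -4.0]
gripper_width: 0.0199
t=10.80 pos [0.482  0.3173 0.0942] rot [-1.7997e+02 -1.0000e-01  5.1900e+00] F [ 0.72  1.14 -4.03] w 0.0199
1 rows (min 1): -0.0017 0.0012 0.0312 -0.0006 -0.0017 -0.0002
```

View pics/side5.png

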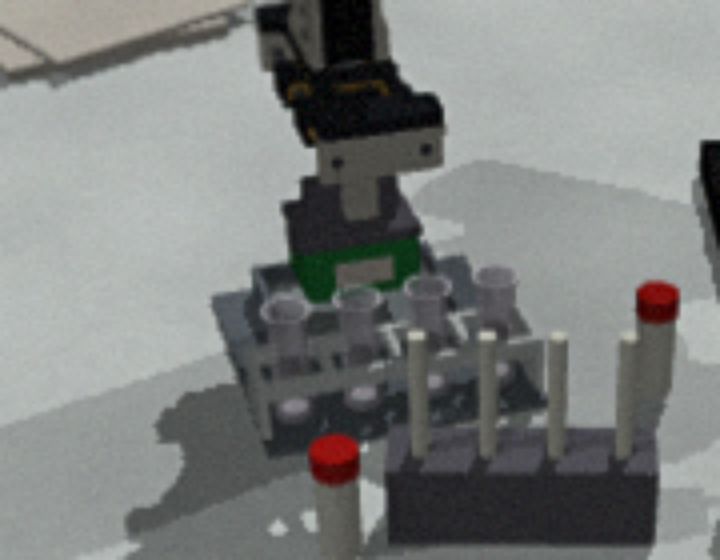

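View pics/top5.png

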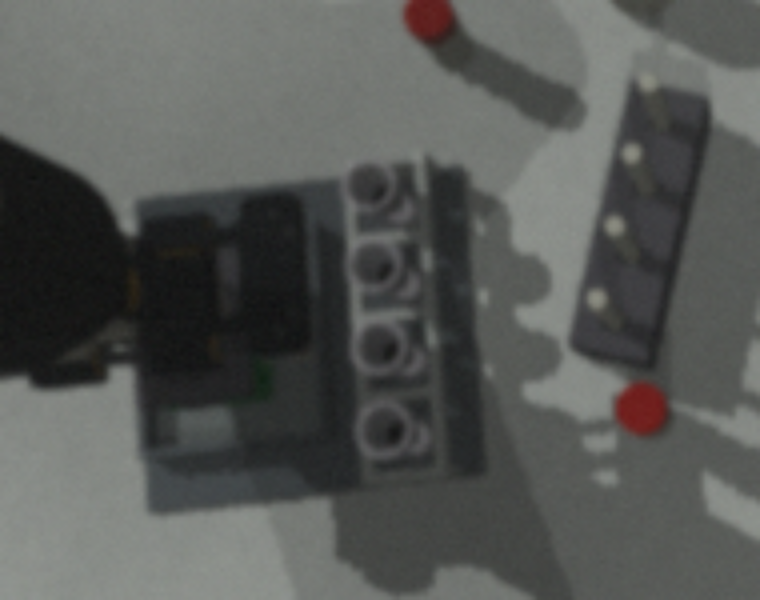

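```bash
python3 -m inch '-0.001 0.001 0.012 0 0 0 0; 0 0 0.010 0 0 0 0; 0 0 0.004 0 0 0 0; 0 0 0.003 0 0 0 0; 0 0 0.003 0 0 0 0; 0 0 0 0 0 0 0; 0 0 0 0 0 0 0; 0 0 0 0 0 0 0';python3 plan.py 0.4805 0.316 0.063 5.2
```

```text
time_s: 11.57
tcp_pos: [0.4805, 0.3161, 0.0621]
eef_rot: [-180.0, -0.1, 5.2]
contact_force: [-2.9, -3.3, 6.5]
gripper_width: 0.0203
t=11.57 pos [0.4805 0.3161 0.0621] rot [-1.7999e+02 -7.0000e-02  5.2200e+00] F [-2.92 -3.3   6.52] w 0.0203
1 rows (min 1): -0.0000 0.0001 -0.0009 -0.0002 -0.0011 0.0004
```

Seated. Now I'll release, rise and look.

```bash
python3 -m inch '0 0 0 0 0 0 0.5; 0 0 0 0 0 0 0.5; 0 0 0 0 0 0 0.5; 0 0 0 0 0 0 0.5; 0 0 0 0 0 0 0.5; 0 0 -0.02 0 0 0 0.5; 0 0 -0.03 0 0 0 0.5; 0 0 -0.04 0 0 0 0.5; 0 0 -0.04 0 0 0 0.5; 0 0 -0.03 0 0 0 0.5; 0 0 0 0 0 0 0.5';python3 plan.py 0.5989 0.061 0.22 -13.5
```

```text
time_s: 12.48
tcp_pos: [0.4829, 0.3182, 0.2282]
eef_rot: [-179.6, -0.5, 5.2]
contact_force: [1.2, 0.5, -0.6]
gripper_width: 0.0437
t=12.48 pos [0.4829 0.3182 0.2282] rot [-179.62   -0.53    5.24] F [ 1.18  0.52 -0.56] w 0.0437
8 rows (min 8): 0.0162 0.0315 0.0010 -0.0010 -0.0010 0.0409
```

```bash
python3 -m inch '0.0162 0.0315 0.001 0 0 0.0409 0.4; 0.0162 0.0315 0.001 0 0 0.0409 0.4; 0.0162 0.0315 0.001 0 0 0.0409 0.4; 0.0162 0.0315 0.001 0 0 0.0409 0.4; 0.0162 0.0315 0.001 0 0 0.0409 0.4; 0.0162 0.0315 0.001 0 0 0.0409 0.4; 0.0162 0.0315 0.001 0 0 0.0409 0.4; 0.0162 0.0315 0.001 0 0 0.0409 0.4; 0 0 0 0 0 0 0.4; 0 0 0 0 0 0 0.4; 0 0 0 0 0 0 0.4';python3 plan.py 0.5989 0.060 0.16 -13.5
python3 -c "
from h import *
cv2.imwrite('pics/side6.png',cv2.resize(r.capture('side')[80:230,200:400,::-1],None,fx=4,fy=4))
cv2.imwrite('pics/top6.png',cv2.resize(r.capture('top')[145:295,120:310,::-1],None,fx=4,fy=4))"
```

```text
time_s: 13.4
tcp_pos: [0.5957, 0.0584, 0.2123]
eef_rot: [180.0, 0.0, -13.6]
contact_force: [-0.7, 0.8, -0.7]
gripper_width: 0.0352
t=13.40 pos [0.5957 0.0584 0.2123] rot [ 1.800e+02  1.000e-02 -1.361e+01] F [-0.72  0.84 -0.72] w 0.0352
2 rows (min 2): 0.0014 -0.0011 0.0262 0.0000 0.0001 -0.0009
```

View pics/side6.png

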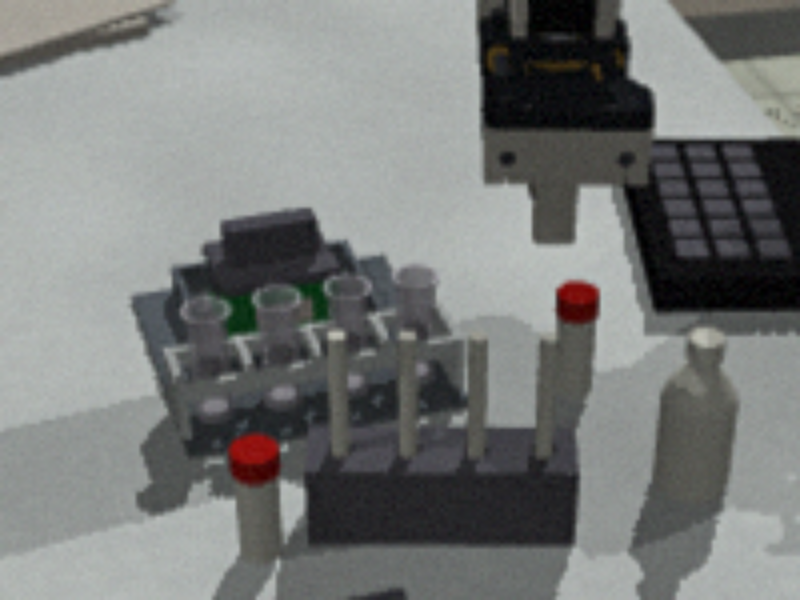

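View pics/top6.png

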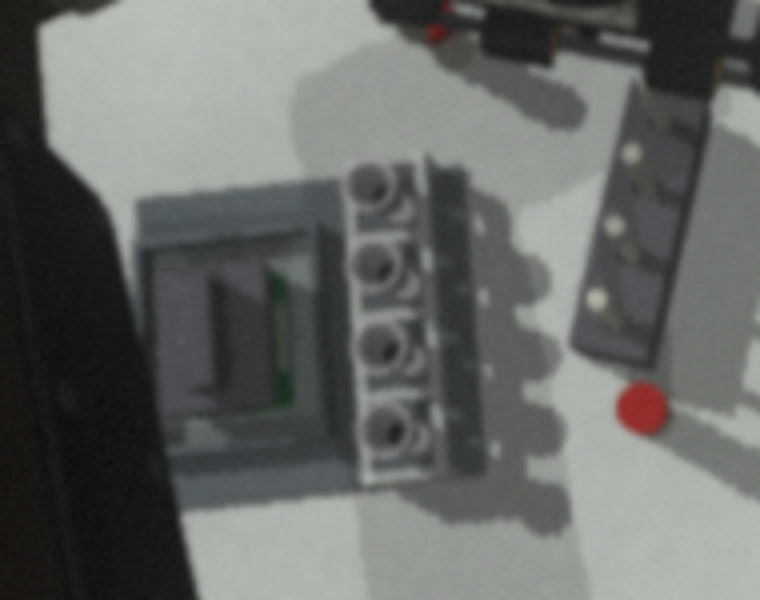

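```bash
python3 -m inch '0.0025 -0.002 0.026 0 0 0 0.4; 0 0 0.026 0 0 0 0.4; 0 0 0 0 0 0 0.4; 0 0 0 0 0 0 0.4; 0 0 0 0 0 0 0.4';python3 plan.py 0.5989 0.060 0.077 -13.5
python3 -c "
from h import *
cv2.imwrite('pics/side7.png',cv2.resize(r.capture('side')[100:230,280:400,::-1],None,fx=4,fy=4))"
```

```text
time_s: 13.92
tcp_pos: [0.5992, 0.0608, 0.1619]
eef_rot: [-180.0, -0.1, -13.5]
contact_force: [0.1, 0.8, 0.6]
gripper_width: 0.0348
t=13.92 pos [0.5992 0.0608 0.1619] rot [-1.800e+02 -7.000e-02 -1.347e+01] F [0.08 0.76 0.58] w 0.0348
3 rows (min 3): -0.0001 0.0003 0.0283 -0.0000 -0.0004 0.0002
```

View pics/side7.png

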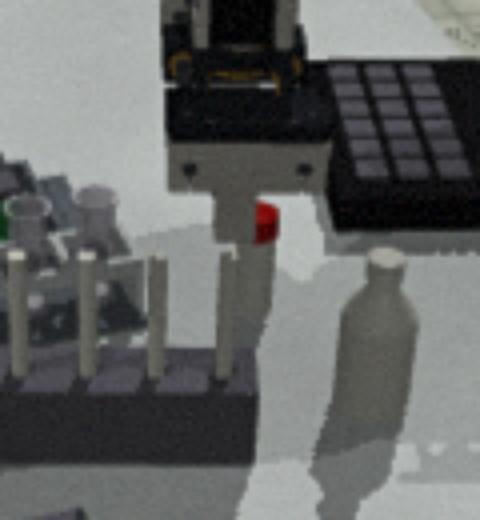

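```bash
python3 -m inch '0 0 0.028 0 0 0 0.4; 0 0 0.028 0 0 0 0.4; 0 0 0.029 0 0 0 0.4; 0 0 0 0 0 0 0.4; 0 0 0 0 0 0 0; 0 0 0 0 0 0 0; 0 0 0 0 0 0 0; 0 0 0 0 0 0 0; 0 0 0 0 0 0 0; 0 0 0 0 0 0 0' 35;python3 plan.py 0.5989 0.060 0.077 -13.5
python3 -c "
from h import *
cv2.imwrite('pics/side8.png',cv2.resize(r.capture('side')[100:230,280:400,::-1],None,fx=4,fy=4))"
```

```text
time_s: 14.8
tcp_pos: [0.5997, 0.0601, 0.0774]
eef_rot: [-179.9, -0.1, -13.5]
contact_force: [-0.7, -0.1, 7.3]
gripper_width: 0.0102
t=14.80 pos [0.5997 0.0601 0.0774] rot [-1.7993e+02 -1.5000e-01 -1.3540e+01] F [-0.66 -0.13  7.35] w 0.0102
1 rows (min 1): -0.0008 0.0003 0.0004 -0.0012 -0.0026 -0.0007
```

View pics/side8.png

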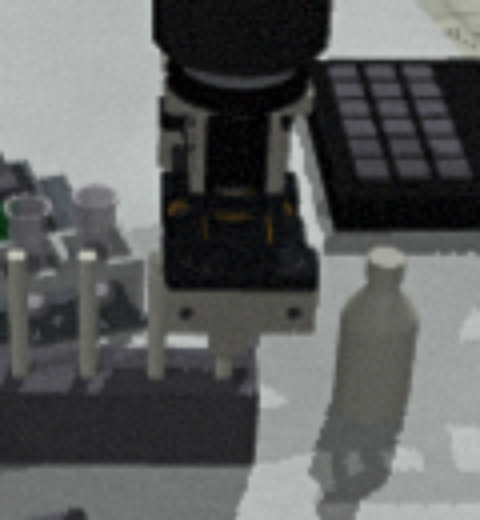

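```bash
python3 -m inch '0 0 -0.02 0 0 0 0; 0 0 -0.035 0 0 0 0; 0 0 -0.035 0 0 0 0; 0 0 -0.035 0 0 0 0; 0 0 -0.035 0 0 0 0; 0 0 0 0 0 0 0; 0 0 0 0 0 0 0';python3 plan.py 0.5585 0.2202 0.237 5.2 8
```

```text
time_s: 15.43
tcp_pos: [0.5997, 0.0604, 0.2387]
eef_rot: [-179.8, -0.3, -13.6]
contact_force: [-0.6, -0.1, -0.8]
gripper_width: 0.0103
t=15.43 pos [0.5997 0.0604 0.2387] rot [-179.8    -0.27  -13.56] F [-0.59 -0.11 -0.76] w 0.0103
8 rows (min 5): -0.0070 -0.0195 0.0002 -0.0003 -0.0006 -0.0409
```

```bash
python3 -m inch '-0.007 -0.0195 0 0 0 -0.0409 0; -0.007 -0.0195 0 0 0 -0.0409 0; -0.007 -0.0195 0 0 0 -0.0409 0; -0.007 -0.0195 0 0 0 -0.0409 0; -0.007 -0.0195 0 0 0 -0.0409 0; -0.007 -0.0195 0 0 0 -0.0409 0; -0.007 -0.0195 0 0 0 -0.0409 0; -0.007 -0.0195 0 0 0 -0.0409 0; 0 0 0 0 0 0 0; 0 0 0 0 0 0 0; 0 0 0.03 0 0 0 0; 0 0 0.03 0 0 0 0; 0 0 0 0 0 0 0; 0 0 0 0 0 0 0; 0 0 0 0 0 0 0';python3 plan.py 0.5585 0.2202 0.16 5.2
python3 -c "
from h import *
cv2.imwrite('pics/side9.png',cv2.resize(r.capture('side')[90:220,220:380,::-1],None,fx=5,fy=4.6))
cv2.imwrite('pics/top9.png',cv2.resize(r.capture('top')[145:295,120:310,::-1],None,fx=4,fy=4))"
```

```text
time_s: 16.68
tcp_pos: [0.5585, 0.2195, 0.1767]
eef_rot: [180.0, -0.1, 5.2]
contact_force: [-0.1, -0.0, 0.3]
gripper_width: 0.0106
t=16.68 pos [0.5585 0.2195 0.1767] rot [ 1.7998e+02 -5.0000e-02  5.1500e+00] F [-0.12 -0.05  0.28] w 0.0106
1 rows (min 1): 0.0001 -0.0007 0.0167 0.0004 -0.0009 -0.0008
```

View pics/side9.png

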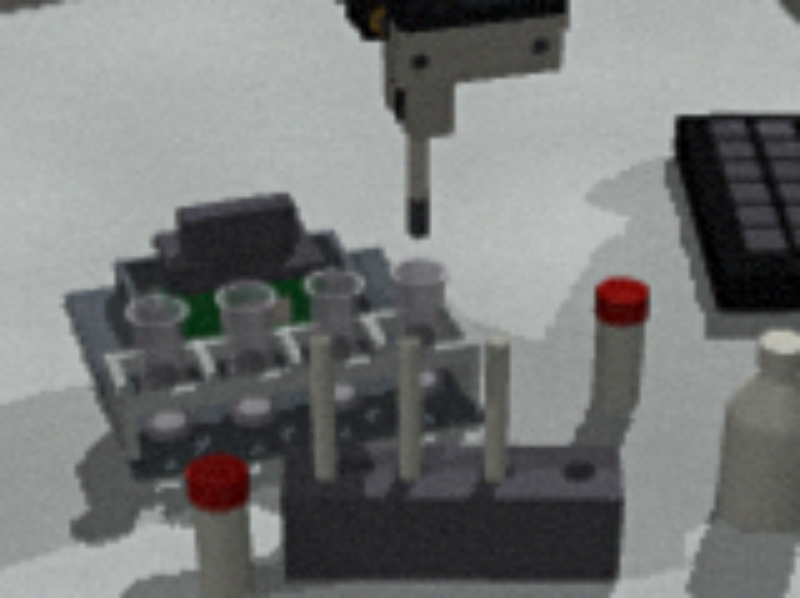

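View pics/top9.png

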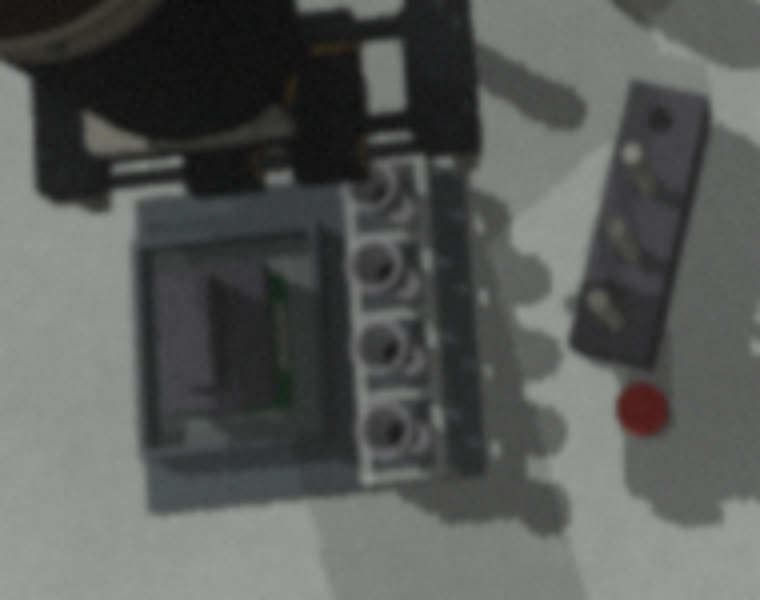

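```bash
python3 -c "
from h import *
print(proj('side',[[.5585,.2195,.110],[.5585,.2202,.085]]))"
```

```text
[[302.93292849 140.1568075 ]
 [302.92269337 148.45028293]]
```

```bash
python3 -m inch '0 0 0.015 0 0 0 0; 0 0 0.015 0 0 0 0; 0 0 0.015 0 0 0 0; 0 0 0.012 0 0 0 0; 0 0 0 0 0 0 0; 0 0 0 0 0 0 0';python3 plan.py 0.5585 0.2202 0.097 5.2
```

```text
time_s: 17.28
tcp_pos: [0.5581, 0.22, 0.1195]
eef_rot: [-180.0, -0.0, 5.2]
contact_force: [0.1, -0.4, -0.4]
gripper_width: 0.0106
t=17.28 pos [0.5581 0.22   0.1195] rot [-1.7999e+02 -5.0000e-02  5.1800e+00] F [ 0.13 -0.42 -0.41] w 0.0106
1 rows (min 1): 0.0004 -0.0002 0.0225 -0.0002 -0.0008 -0.0003
```

```bash
python3 -m inch '0 0 0.007 0 0 0 0; 0 0 0.004 0 0 0 0; 0 0 0.004 0 0 0 0; 0 0 0.004 0 0 0 0; 0 0 0.003 0 0 0 0;  0 0 0 0 0 0 0; 0 0 0 0 0 0 0';python3 plan.py 0.5585 0.2202 0.097 5.2
```

```text
time_s: 17.87
tcp_pos: [0.5584, 0.2204, 0.0973]
eef_rot: [-180.0, -0.1, 5.2]
contact_force: [0.8, 0.5, 6.5]
gripper_width: 0.0103
t=17.87 pos [0.5584 0.2204 0.0973] rot [-1.7996e+02 -1.0000e-01  5.2100e+00] F [0.8  0.48 6.45] w 0.0103
1 rows (min 1): 0.0000 0.0002 0.0003 -0.0007 -0.0018 0.0001
```

```bash
python3 -m inch '0 0 0.002 0 0 0 0; 0 0 0 0 0 0 0';python3 -m inch '0 0 0.002 0 0 0 0; 0 0 0 0 0 0 0; 0 0 0 0 0 0 0'
```

```text
time_s: 18.03
tcp_pos: [0.5591, 0.2205, 0.0971]
eef_rot: [-180.0, -0.2, 5.3]
contact_force: [-3.1, -0.2, 18.6]
gripper_width: 0.0103
time_s: 18.28
tcp_pos: [0.5598, 0.2207, 0.0966]
eef_rot: [-179.9, -0.3, 5.3]
contact_force: [-3.6, -0.6, 27.7]
gripper_width: 0.0103
```

```bash
python3 -m inch '0 0 -0.0035 0 0 0 0; 0 0 0 0 0 0 0.35; 0 0 0 0 0 0 0.35; 0 0 0 0 0 0 0.35; 0 0 0 0 0 0 0.35; 0 0 -0.02 0 0 0 0.4; 0 0 -0.035 0 0 0 0.4; 0 0 -0.035 0 0 0 0.4; 0 0 -0.02 0 0 0 0.4; 0 0 0 0 0 0 0.4';python3 plan.py 0.5603 0.069 0.19 -13.5 8
python3 -c "
from h import *
cv2.imwrite('pics/side10.png',cv2.resize(r.capture('side')[90:220,220:380,::-1],None,fx=5,fy=4.6))"
```

```text
time_s: 19.12
tcp_pos: [0.5598, 0.221, 0.2111]
eef_rot: [-179.8, -0.4, 5.2]
contact_force: [-0.5, -0.1, -0.3]
gripper_width: 0.0352
t=19.12 pos [0.5598 0.221  0.2111] rot [-179.83   -0.39    5.22] F [-0.49 -0.13 -0.33] w 0.0352
8 rows (min 5): 0.0010 0.0191 0.0026 -0.0005 -0.0008 0.0408
```

View pics/side10.png

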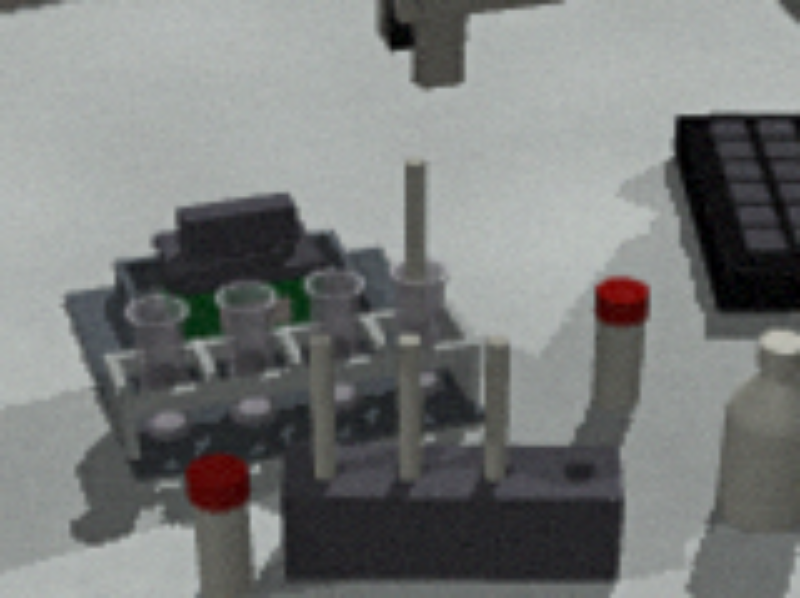

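```bash
python3 -m inch '0.001 0.0191 0.0026 0 0 0.0408 0.4; 0.001 0.0191 0.0026 0 0 0.0408 0.4; 0.001 0.0191 0.0026 0 0 0.0408 0.4; 0.001 0.0191 0.0026 0 0 0.0408 0.4; 0.001 0.0191 0.0026 0 0 0.0408 0.4; 0.001 0.0191 0.0026 0 0 0.0408 0.4; 0.001 0.0191 0.0026 0 0 0.0408 0.4; 0.001 0.0191 0.0026 0 0 0.0408 0.4; 0 0 0.02 0 0 0 0.4; 0 0 0 0 0 0 0.4; 0 0 0 0 0 0 0.4; 0 0 0 0 0 0 0.4';python3 plan.py 0.5603 0.069 0.077 -13.5
python3 -c "
from h import *
cv2.imwrite('pics/side11.png',cv2.resize(r.capture('side')[90:220,220:380,::-1],None,fx=5,fy=4.6))"
```

```text
time_s: 20.17
tcp_pos: [0.5576, 0.0677, 0.1651]
eef_rot: [179.9, 0.0, -13.5]
contact_force: [0.0, -0.0, 1.1]
gripper_width: 0.035
t=20.17 pos [0.5576 0.0677 0.1651] rot [ 1.7995e+02  4.0000e-02 -1.3480e+01] F [ 0.04 -0.03  1.05] w 0.035
3 rows (min 3): 0.0008 -0.0006 0.0294 0.0003 0.0003 0.0001
```

View pics/side11.png

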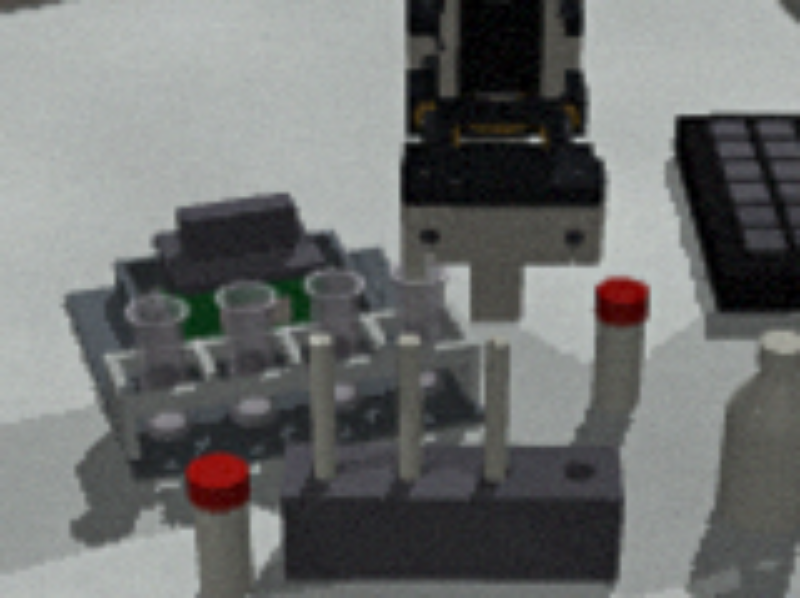

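Aligned with swab 1. Now I'll descend, grip and lift.

```bash
python3 -m inch '0.0024 -0.0018 0.030 0 0 0 0.4; 0 0 0.029 0 0 0 0.4; 0 0 0.029 0 0 0 0.4; 0 0 0 0 0 0 0.4; 0 0 0 0 0 0 0.4; 0 0 0 0 0 0 0; 0 0 0 0 0 0 0; 0 0 0 0 0 0 0; 0 0 0 0 0 0 0; 0 0 0 0 0 0 0' 35; python3 -m inch '0 0 -0.02 0 0 0 0; 0 0 -0.035 0 0 0 0; 0 0 -0.035 0 0 0 0; 0 0 -0.035 0 0 0 0; 0 0 -0.035 0 0 0 0; 0 0 0 0 0 0 0; 0 0 0 0 0 0 0';python3 plan.py 0.5135 0.2165 0.237 5.2 8
```

```text
time_s: 21.05
tcp_pos: [0.561, 0.0689, 0.0785]
eef_rot: [-179.9, -0.1, -13.5]
contact_force: [-1.2, 0.1, 4.5]
gripper_width: 0.0104
time_s: 21.63
tcp_pos: [0.5615, 0.0691, 0.2402]
eef_rot: [-179.8, -0.3, -13.5]
contact_force: [-0.3, 0.4, -1.1]
gripper_width: 0.0104
t=21.63 pos [0.5615 0.0691 0.2402] rot [-179.8    -0.25  -13.52] F [-0.27  0.36 -1.1 ] w 0.0104
8 rows (min 5): -0.0077 -0.0179 0.0004 -0.0003 -0.0006 -0.0408
```

```bash
python3 -m inch '-0.0077 -0.0179 0 0 0 -0.0408 0; -0.0077 -0.0179 0 0 0 -0.0408 0; -0.0077 -0.0179 0 0 0 -0.0408 0; -0.0077 -0.0179 0 0 0 -0.0408 0; -0.0077 -0.0179 0 0 0 -0.0408 0; -0.0077 -0.0179 0 0 0 -0.0408 0; -0.0077 -0.0179 0 0 0 -0.0408 0; -0.0077 -0.0179 0 0 0 -0.0408 0; 0 0 0 0 0 0 0; 0 0 0.03 0 0 0 0; 0 0 0.03 0 0 0 0; 0 0 0 0 0 0 0; 0 0 0 0 0 0 0; 0 0 0 0 0 0 0';python3 plan.py 0.5135 0.2165 0.12 5.2 4
python3 -c "
from h import *
cv2.imwrite('pics/side12.png',cv2.resize(r.capture('side')[90:220,220:380,::-1],None,fx=5,fy=4.6))
p=r.get_state()['tcp_pos'];print(proj('side',[p-[0,0,.0685]])*[5,4.6]-[1100,414])"
```

```text
time_s: 22.8
tcp_pos: [0.5133, 0.2163, 0.1782]
eef_rot: [180.0, -0.0, 5.2]
contact_force: [0.8, 0.2, 0.9]
gripper_width: 0.01
t=22.80 pos [0.5133 0.2163 0.1782] rot [ 1.7997e+02 -4.0000e-02  5.1800e+00] F [0.78 0.22 0.92] w 0.01
4 rows (min 2): 0.0001 -0.0001 0.0146 0.0001 -0.0002 -0.0001
[[329.27318812 242.10056123]]
```

View pics/side12.png

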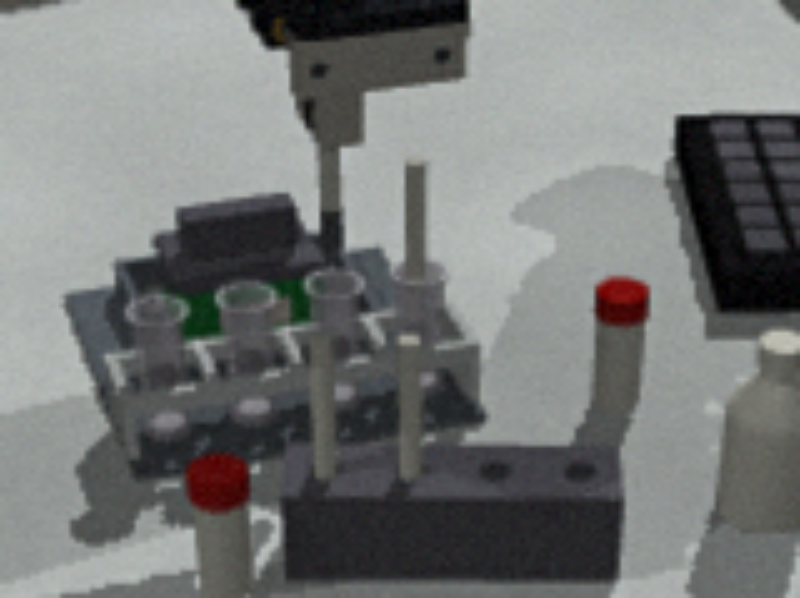

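Swab 1's tip is over mouth 1, so I'll insert and push.

```bash
python3 -m inch '0 0 0.015 0 0 0 0; 0 0 0.015 0 0 0 0; 0 0 0.015 0 0 0 0; 0 0 0.013 0 0 0 0; 0 0 0 0 0 0 0; 0 0 0 0 0 0 0; 0 0 0 0 0 0 0';python3 -m inch '0 0 0.006 0 0 0 0; 0 0 0.004 0 0 0 0; 0 0 0.004 0 0 0 0; 0 0 0.004 0 0 0 0; 0 0 0.003 0 0 0 0;  0 0 0 0 0 0 0; 0 0 0 0 0 0 0';python3 plan.py 0.5135 0.2165 0.0985 5.2
```

```text
time_s: 23.43
tcp_pos: [0.5136, 0.2169, 0.121]
eef_rot: [-179.9, -0.1, 5.2]
contact_force: [-0.9, 0.3, -0.2]
gripper_width: 0.01
time_s: 24.02
tcp_pos: [0.5131, 0.2168, 0.0984]
eef_rot: [-180.0, -0.1, 5.2]
contact_force: [2.6, 1.1, 4.0]
gripper_width: 0.0102
t=24.02 pos [0.5131 0.2168 0.0984] rot [-1.7997e+02 -6.0000e-02  5.2000e+00] F [2.63 1.09 4.01] w 0.0102
1 rows (min 1): 0.0004 0.0003 -0.0001 -0.0005 -0.0011 0.0000
```

```bash
python3 -m inch '0 0 0.002 0 0 0 0; 0 0 0 0 0 0 0';python3 -m inch '0 0 0.002 0 0 0 0; 0 0 0 0 0 0 0; 0 0 0 0 0 0 0'
```

```text
time_s: 24.18
tcp_pos: [0.5138, 0.217, 0.0982]
eef_rot: [-180.0, -0.2, 5.2]
contact_force: [-2.0, 0.1, 17.9]
gripper_width: 0.0104
time_s: 24.43
tcp_pos: [0.5145, 0.2172, 0.0976]
eef_rot: [-179.9, -0.3, 5.3]
contact_force: [-2.8, -1.9, 27.3]
gripper_width: 0.0103
```

```bash
python3 -m inch '0 0 -0.0035 0 0 0 0; 0 0 0 0 0 0 0.35; 0 0 0 0 0 0 0.35; 0 0 0 0 0 0 0.35; 0 0 0 0 0 0 0.35; 0 0 -0.02 0 0 0 0.4; 0 0 -0.035 0 0 0 0.4; 0 0 -0.035 0 0 0 0.4; 0 0 -0.02 0 0 0 0.4; 0 0 0 0 0 0 0.4';python3 plan.py 0.5213 0.078 0.19 -13.5 8
```

```text
time_s: 25.27
tcp_pos: [0.5147, 0.2176, 0.2126]
eef_rot: [-179.8, -0.4, 5.2]
contact_force: [0.4, 0.3, 0.6]
gripper_width: 0.035
t=25.27 pos [0.5147 0.2176 0.2126] rot [-179.82   -0.37    5.22] F [0.44 0.3  0.62] w 0.035
8 rows (min 4): 0.0017 0.0175 0.0028 -0.0005 -0.0007 0.0408
```

```bash
python3 -m inch '0.0017 0.0175 0.0028 0 0 0.0408 0.4; 0.0017 0.0175 0.0028 0 0 0.0408 0.4; 0.0017 0.0175 0.0028 0 0 0.0408 0.4; 0.0017 0.0175 0.0028 0 0 0.0408 0.4; 0.0017 0.0175 0.0028 0 0 0.0408 0.4; 0.0017 0.0175 0.0028 0 0 0.0408 0.4; 0.0017 0.0175 0.0028 0 0 0.0408 0.4; 0.0017 0.0175 0.0028 0 0 0.0408 0.4; 0 0 0.02 0 0 0 0.4; 0 0 0 0 0 0 0.4; 0 0 0 0 0 0 0.4; 0 0 0 0 0 0 0.4';python3 plan.py 0.5213 0.078 0.077 -13.5 3
python3 -c "
from h import *
cv2.imwrite('pics/side13.png',cv2.resize(r.capture('side')[90:220,220:380,::-1],None,fx=5,fy=4.6))"
```

```text
time_s: 26.27
tcp_pos: [0.519, 0.0767, 0.1655]
eef_rot: [180.0, 0.0, -13.5]
contact_force: [0.1, -1.0, 1.0]
gripper_width: 0.0348
t=26.27 pos [0.519  0.0767 0.1655] rot [ 1.7997e+02  1.0000e-02 -1.3480e+01] F [ 0.06 -0.99  0.99] w 0.0348
3 rows (min 3): 0.0007 -0.0006 0.0295 0.0002 0.0001 0.0001
```

View pics/side13.png

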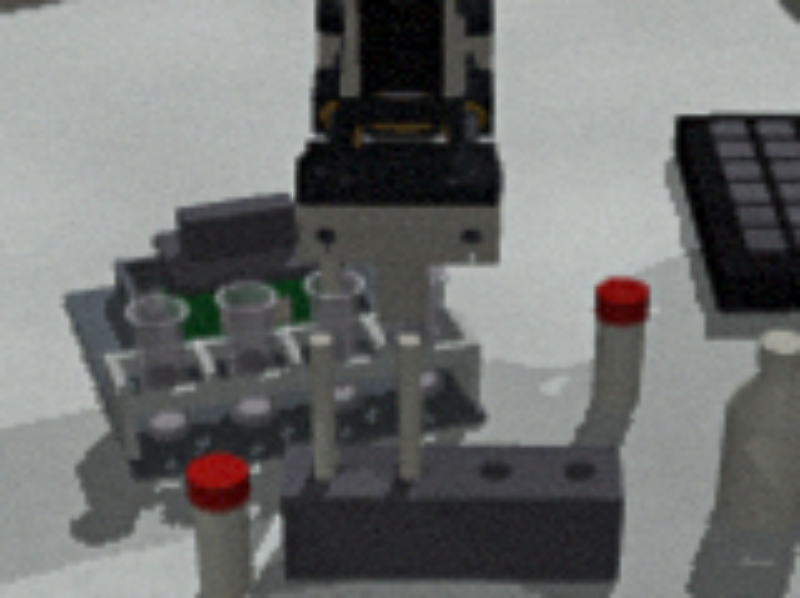

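```bash
python3 -m inch '0.0022 -0.0018 0.030 0 0 0 0.4; 0 0 0.029 0 0 0 0.4; 0 0 0.029 0 0 0 0.4; 0 0 0 0 0 0 0.4; 0 0 0 0 0 0 0.4; 0 0 0 0 0 0 0; 0 0 0 0 0 0 0; 0 0 0 0 0 0 0; 0 0 0 0 0 0 0; 0 0 0 0 0 0 0' 35; python3 -m inch '0 0 -0.02 0 0 0 0; 0 0 -0.035 0 0 0 0; 0 0 -0.035 0 0 0 0; 0 0 -0.035 0 0 0 0; 0 0 -0.035 0 0 0 0; 0 0 0 0 0 0 0; 0 0 0 0 0 0 0';python3 plan.py 0.4677 0.2125 0.237 5.2 8
```

```text
time_s: 27.15
tcp_pos: [0.522, 0.078, 0.0785]
eef_rot: [-179.9, -0.1, -13.5]
contact_force: [-0.8, 0.5, 4.6]
gripper_width: 0.0102
time_s: 27.73
tcp_pos: [0.5224, 0.0782, 0.2401]
eef_rot: [-179.8, -0.2, -13.5]
contact_force: [-0.4, 0.8, -1.8]
gripper_width: 0.0103
t=27.73 pos [0.5224 0.0782 0.2401] rot [-179.79   -0.24  -13.52] F [-0.38  0.84 -1.81] w 0.0103
8 rows (min 4): -0.0084 -0.0162 0.0004 -0.0004 -0.0006 -0.0408
```

```bash
python3 -m inch '-0.0084 -0.0162 0 0 0 -0.0408 0; -0.0084 -0.0162 0 0 0 -0.0408 0; -0.0084 -0.0162 0 0 0 -0.0408 0; -0.0084 -0.0162 0 0 0 -0.0408 0; -0.0084 -0.0162 0 0 0 -0.0408 0; -0.0084 -0.0162 0 0 0 -0.0408 0; -0.0084 -0.0162 0 0 0 -0.0408 0; -0.0084 -0.0162 0 0 0 -0.0408 0; 0 0 0 0 0 0 0; 0 0 0.03 0 0 0 0; 0 0 0.03 0 0 0 0; 0 0 0 0 0 0 0; 0 0 0 0 0 0 0; 0 0 0 0 0 0 0';python3 plan.py 0.4677 0.2125 0.12 5.2 4
python3 -c "
from h import *
cv2.imwrite('pics/side14.png',cv2.resize(r.capture('side')[90:220,220:380,::-1],None,fx=5,fy=4.6))
"
```

```text
time_s: 28.9
tcp_pos: [0.4674, 0.2124, 0.1783]
eef_rot: [180.0, -0.0, 5.2]
contact_force: [0.0, 0.3, 0.8]
gripper_width: 0.0106
t=28.90 pos [0.4674 0.2124 0.1783] rot [ 1.7998e+02 -4.0000e-02  5.1800e+00] F [0.04 0.28 0.84] w 0.0106
4 rows (min 2): 0.0001 -0.0000 0.0146 0.0001 -0.0002 -0.0001
```

View pics/side14.png

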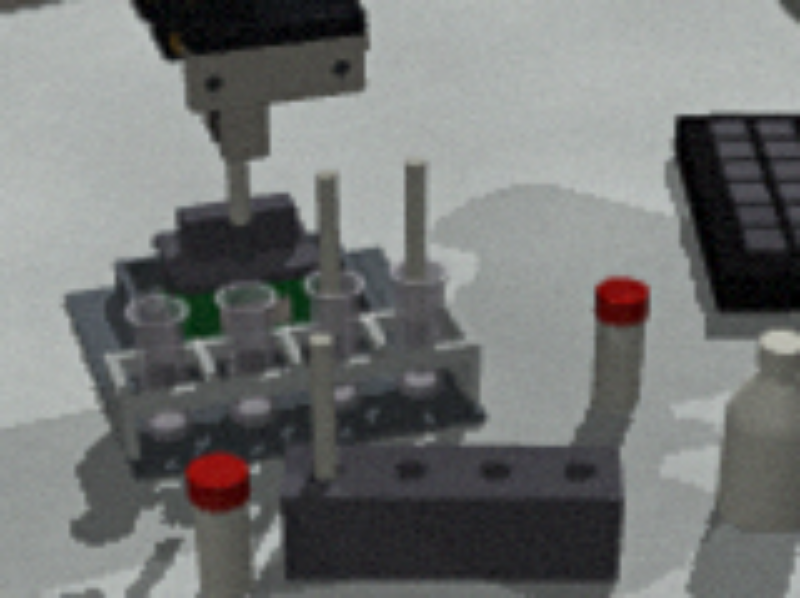

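```bash
python3 -c "
from h import *
p=r.get_state()['tcp_pos'];print(proj('side',[p-[0,0,.0685],[.4677,.2125,.085],p+[0,0,-.02]])*[5,4.6]-[1100,414])"
```

```text
[[240.50212176 255.31310462]
 [243.35794421 295.29424007]
 [235.10503104 175.86266154]]
```

```bash
python3 -m inch '0.001 0 0.015 0 0 0 0; 0 0 0.015 0 0 0 0; 0 0 0.015 0 0 0 0; 0 0 0.013 0 0 0 0; 0 0 0 0 0 0 0; 0 0 0 0 0 0 0; 0 0 0 0 0 0 0';python3 -m inch '0 0 0.006 0 0 0 0; 0 0 0.004 0 0 0 0; 0 0 0.004 0 0 0 0; 0 0 0.004 0 0 0 0; 0 0 0.003 0 0 0 0;  0 0 0 0 0 0 0; 0 0 0 0 0 0 0';python3 plan.py 0.4677 0.2125 0.0985 5.2
```

```text
time_s: 29.53
tcp_pos: [0.4687, 0.2131, 0.1209]
eef_rot: [-179.9, -0.1, 5.2]
contact_force: [-0.3, -0.1, -0.3]
gripper_width: 0.0104
time_s: 30.12
tcp_pos: [0.4683, 0.213, 0.0985]
eef_rot: [-180.0, -0.1, 5.2]
contact_force: [1.3, 1.4, 3.9]
gripper_width: 0.0103
t=30.12 pos [0.4683 0.213  0.0985] rot [-1.7997e+02 -6.0000e-02  5.2000e+00] F [1.26 1.43 3.88] w 0.0103
1 rows (min 1): -0.0006 0.0004 0.0000 -0.0005 -0.0010 0.0000
```

```bash
python3 -m inch '0 0 0.002 0 0 0 0; 0 0 0 0 0 0 0';python3 -m inch '0 0 0.002 0 0 0 0; 0 0 0 0 0 0 0; 0 0 0 0 0 0 0'
```

```text
time_s: 30.28
tcp_pos: [0.4689, 0.2131, 0.0982]
eef_rot: [-180.0, -0.1, 5.2]
contact_force: [-3.0, 0.7, 19.8]
gripper_width: 0.0101
time_s: 30.53
tcp_pos: [0.4698, 0.2134, 0.0975]
eef_rot: [-179.9, -0.3, 5.3]
contact_force: [-3.0, -1.5, 27.9]
gripper_width: 0.0103
```

```bash
python3 -m inch '0 0 -0.0035 0 0 0 0; 0 0 0 0 0 0 0.35; 0 0 0 0 0 0 0.35; 0 0 0 0 0 0 0.35; 0 0 0 0 0 0 0.35; 0 0 -0.02 0 0 0 0.4; 0 0 -0.035 0 0 0 0.4; 0 0 -0.035 0 0 0 0.4; 0 0 -0.02 0 0 0 0.4; 0 0 0 0 0 0 0.4';python3 plan.py 0.4825 0.0882 0.19 -13.5 8
```

```text
time_s: 31.37
tcp_pos: [0.4697, 0.2138, 0.2124]
eef_rot: [-179.8, -0.4, 5.2]
contact_force: [0.8, 0.4, 0.3]
gripper_width: 0.0351
t=31.37 pos [0.4697 0.2138 0.2124] rot [-179.8    -0.35    5.22] F [0.78 0.43 0.3 ] w 0.0351
8 rows (min 4): 0.0024 0.0157 0.0028 -0.0006 -0.0007 0.0408
```

```bash
python3 -m inch '0.0024 0.0157 0.0028 0 0 0.0408 0.4; 0.0024 0.0157 0.0028 0 0 0.0408 0.4; 0.0024 0.0157 0.0028 0 0 0.0408 0.4; 0.0024 0.0157 0.0028 0 0 0.0408 0.4; 0.0024 0.0157 0.0028 0 0 0.0408 0.4; 0.0024 0.0157 0.0028 0 0 0.0408 0.4; 0.0024 0.0157 0.0028 0 0 0.0408 0.4; 0.0024 0.0157 0.0028 0 0 0.0408 0.4; 0 0 0.02 0 0 0 0.4; 0 0 0 0 0 0 0.4; 0 0 0 0 0 0 0.4; 0 0 0 0 0 0 0.4';python3 plan.py 0.4825 0.0882 0.077 -13.5 3
python3 -c "
from h import *
cv2.imwrite('pics/side15.png',cv2.resize(r.capture('side')[90:220,220:380,::-1],None,fx=5,fy=4.6))"
```

```text
time_s: 32.37
tcp_pos: [0.4804, 0.0868, 0.1656]
eef_rot: [180.0, 0.0, -13.5]
contact_force: [0.4, 0.4, 0.1]
gripper_width: 0.0349
t=32.37 pos [0.4804 0.0868 0.1656] rot [ 1.7996e+02  1.0000e-02 -1.3490e+01] F [0.43 0.43 0.09] w 0.0349
3 rows (min 3): 0.0006 -0.0006 0.0295 0.0002 0.0001 0.0001
```

View pics/side15.png

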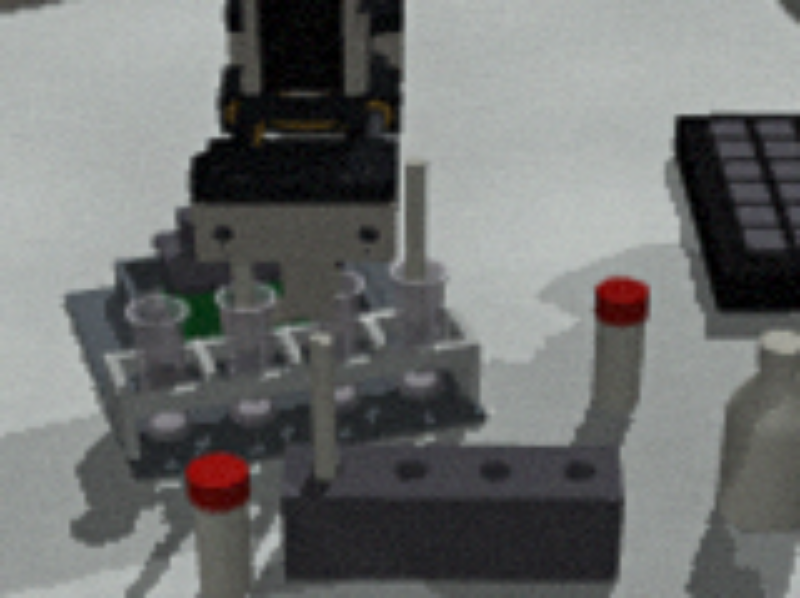

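```bash
python3 -m inch '0.002 -0.0018 0.030 0 0 0 0.4; 0 0 0.029 0 0 0 0.4; 0 0 0.029 0 0 0 0.4; 0 0 0 0 0 0 0.4; 0 0 0 0 0 0 0.4; 0 0 0 0 0 0 0; 0 0 0 0 0 0 0; 0 0 0 0 0 0 0; 0 0 0 0 0 0 0; 0 0 0 0 0 0 0' 35; python3 -m inch '0 0 -0.02 0 0 0 0; 0 0 -0.035 0 0 0 0; 0 0 -0.035 0 0 0 0; 0 0 -0.035 0 0 0 0; 0 0 -0.035 0 0 0 0; 0 0 0 0 0 0 0; 0 0 0 0 0 0 0';python3 plan.py 0.4228 0.2083 0.237 5.2 8
```

```text
time_s: 33.25
tcp_pos: [0.4833, 0.0882, 0.0786]
eef_rot: [-179.9, -0.1, -13.5]
contact_force: [-0.6, 0.1, 4.2]
gripper_width: 0.0104
time_s: 33.83
tcp_pos: [0.4837, 0.0884, 0.24]
eef_rot: [-179.8, -0.2, -13.5]
contact_force: [0.3, 0.4, -1.5]
gripper_width: 0.0103
t=33.83 pos [0.4837 0.0884 0.24  ] rot [-179.78   -0.22  -13.52] F [ 0.28  0.37 -1.5 ] w 0.0103
8 rows (min 4): -0.0090 -0.0143 0.0004 -0.0004 -0.0006 -0.0408
```

```bash
python3 -m inch '-0.009 -0.0143 0 0 0 -0.0408 0; -0.009 -0.0143 0 0 0 -0.0408 0; -0.009 -0.0143 0 0 0 -0.0408 0; -0.009 -0.0143 0 0 0 -0.0408 0; -0.009 -0.0143 0 0 0 -0.0408 0; -0.009 -0.0143 0 0 0 -0.0408 0; -0.009 -0.0143 0 0 0 -0.0408 0; -0.009 -0.0143 0 0 0 -0.0408 0; 0 0 0 0 0 0 0; 0 0 0.03 0 0 0 0; 0 0 0.03 0 0 0 0; 0 0 0 0 0 0 0; 0 0 0 0 0 0 0; 0 0 0 0 0 0 0';python3 plan.py 0.4228 0.2083 0.12 5.2 4
python3 -c "
from h import *
cv2.imwrite('pics/side16.png',cv2.resize(r.capture('side')[90:220,220:380,::-1],None,fx=5,fy=4.6))
p=r.get_state()['tcp_pos'];print(proj('side',[p-[0,0,.0685],[.4228,.2083,.085],p+[0,0,-.02]])*[5,4.6]-[1100,414])
"
```

```text
time_s: 35.0
tcp_pos: [0.4225, 0.208, 0.1784]
eef_rot: [180.0, -0.0, 5.2]
contact_force: [-0.4, -0.5, 1.0]
gripper_width: 0.0105
t=35.00 pos [0.4225 0.208  0.1784] rot [ 1.7998e+02 -4.0000e-02  5.1800e+00] F [-0.41 -0.54  0.99] w 0.0105
4 rows (min 2): 0.0001 -0.0001 0.0146 0.0001 -0.0002 -0.0001
[[151.84851744 269.07993287]
 [155.97906032 309.22400429]
 [143.86803677 189.06746451]]
```

View pics/side16.png

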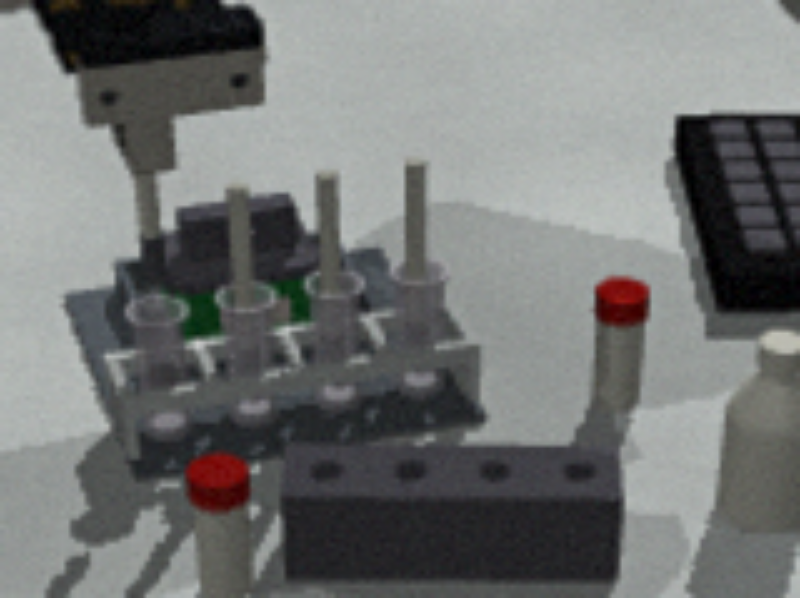

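```bash
python3 -m inch '0.0005 0 0.015 0 0 0 0; 0 0 0.015 0 0 0 0; 0 0 0.015 0 0 0 0; 0 0 0.013 0 0 0 0; 0 0 0 0 0 0 0; 0 0 0 0 0 0 0; 0 0 0 0 0 0 0';python3 -m inch '0 0 0.006 0 0 0 0; 0 0 0.004 0 0 0 0; 0 0 0.004 0 0 0 0; 0 0 0.004 0 0 0 0; 0 0 0.003 0 0 0 0;  0 0 0 0 0 0 0; 0 0 0 0 0 0 0';python3 plan.py 0.4228 0.2083 0.0985 5.2
```

```text
time_s: 35.63
tcp_pos: [0.4232, 0.2086, 0.121]
eef_rot: [-179.9, -0.1, 5.2]
contact_force: [0.4, 0.4, -0.2]
gripper_width: 0.0102
time_s: 36.22
tcp_pos: [0.4228, 0.2084, 0.0986]
eef_rot: [-180.0, -0.0, 5.2]
contact_force: [1.3, 1.2, 3.0]
gripper_width: 0.0105
t=36.22 pos [0.4228 0.2084 0.0986] rot [-1.7997e+02 -5.0000e-02  5.2000e+00] F [1.27 1.2  2.96] w 0.0105
1 rows (min 1): -0.0000 0.0001 0.0001 -0.0005 -0.0008 -0.0001
```

```bash
python3 -m inch '0 0 0.002 0 0 0 0; 0 0 0 0 0 0 0';python3 -m inch '0 0 0.002 0 0 0 0; 0 0 0 0 0 0 0; 0 0 0 0 0 0 0'
```

```text
time_s: 36.38
tcp_pos: [0.4236, 0.2086, 0.0982]
eef_rot: [-180.0, -0.1, 5.3]
contact_force: [-2.5, -0.5, 20.2]
gripper_width: 0.0104
time_s: 36.63
tcp_pos: [0.4244, 0.209, 0.0974]
eef_rot: [-179.9, -0.2, 5.3]
contact_force: [-2.6, -1.8, 28.5]
gripper_width: 0.0102
```

```bash
python3 -m inch '0 0 -0.0035 0 0 0 0; 0 0 0 0 0 0 0.35; 0 0 0 0 0 0 0.35; 0 0 0 0 0 0 0.35; 0 0 0 0 0 0 0.35; 0 0 -0.02 0 0 0 0.4; 0 0 -0.035 0 0 0 0.4; 0 0 -0.035 0 0 0 0.4; 0 0 -0.035 0 0 0 0.4; 0 0 0 0 0 0 0.4'; python3 plan.py 0.28 0.58 0.24 -20 12
```

```text
time_s: 37.47
tcp_pos: [0.4251, 0.2099, 0.2294]
eef_rot: [-179.7, -0.5, 5.2]
contact_force: [0.7, 1.1, 0.3]
gripper_width: 0.0349
t=37.47 pos [0.4251 0.2099 0.2294] rot [-179.72   -0.47    5.24] F [0.74 1.1  0.35] w 0.0349
12 rows (min 11): -0.0155 -0.0296 -0.0009 -0.0006 -0.0006 0.0367
```

```bash
python3 -m inch '-0.0155 -0.0296 -0.001 0 0 0.0367 0.4; -0.0155 -0.0296 -0.001 0 0 0.0367 0.4; -0.0155 -0.0296 -0.001 0 0 0.0367 0.4; -0.0155 -0.0296 -0.001 0 0 0.0367 0.4; -0.0155 -0.0296 -0.001 0 0 0.0367 0.4; -0.0155 -0.0296 -0.001 0 0 0.0367 0.4; -0.0155 -0.0296 -0.001 0 0 0.0367 0.4; -0.0155 -0.0296 -0.001 0 0 0.0367 0.4; -0.0155 -0.0296 -0.001 0 0 0.0367 0.4; -0.0155 -0.0296 -0.001 0 0 0.0367 0.4; -0.0155 -0.0296 -0.001 0 0 0.0367 0.4; -0.0155 -0.0296 -0.001 0 0 0.0367 0.4; 0 0 0 0 0 0 0.4; 0 0 0 0 0 0 0.4'
python3 -c "
from h import *
s=r.capture('side')[:,:,::-1];t=r.capture('top')[:,:,::-1]
cv2.imwrite('pics/side17.png',s);cv2.imwrite('pics/top17.png',t)
cv2.imwrite('pics/side17c.png',cv2.resize(s[90:220,220:380],None,fx=5,fy=4.6))
cv2.imwrite('pics/top17c.png',cv2.resize(t[145:295,120:310],None,fx=4,fy=4,interpolation=3))"
```

```text
time_s: 38.63
tcp_pos: [0.2774, 0.5797, 0.2328]
eef_rot: [179.8, -0.0, -20.0]
contact_force: [0.6, -0.7, -0.3]
gripper_width: 0.0351
```

View pics/side17.png

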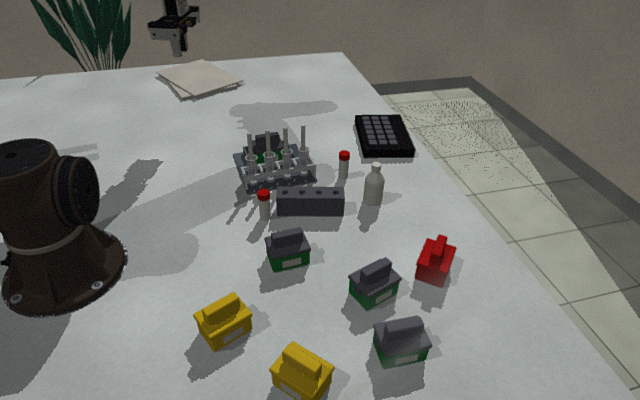

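View pics/side17c.png

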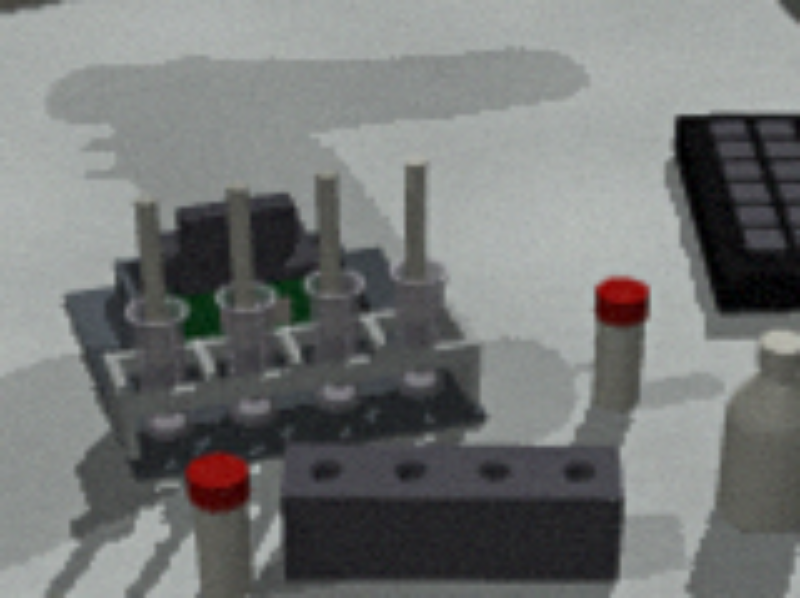

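View pics/top17c.png

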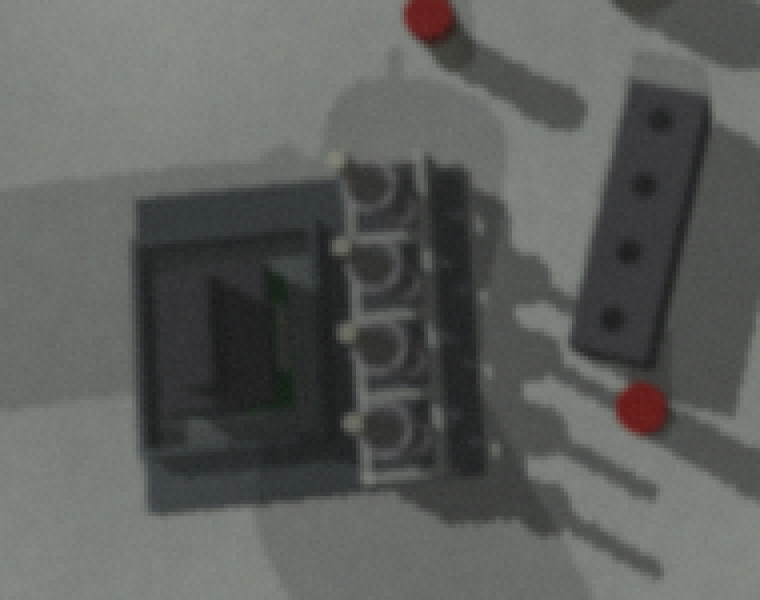

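View pics/top17.png

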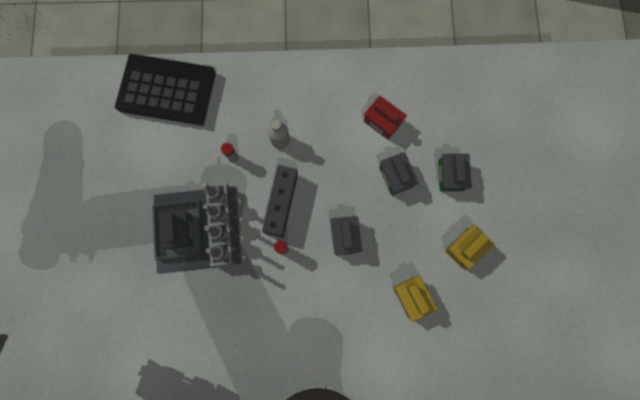

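Run:
```python
from fit import boxpts
from h import *
q=(0.4805,0.316,np.radians(5.2)); c,s=np.cos(q[2]),np.sin(q[2])
for n,(x0,x1,y0,y1) in {'top':(120,260,170,290),'side':(220,330,100,200)}.items():
    im=cv2.imread(f'pics/{n}17.png'); k=6 if n=='top' else 6
    im=cv2.resize(im[y0:y1,x0:x1],None,fx=k,fy=k,interpolation=3); im=cv2.convertScaleAbs(im,alpha=1.8)
    o=im.copy()
    for dz,col in((.007,(0,0,255)),):
        P=boxpts()@np.array([[c,s,0],[-s,c,0],[0,0,1]])+[q[0],q[1],dz]
        uv=(proj(n,P)+.4-[x0,y0])*k
        for a in(uv[:4],uv[4:]): cv2.polylines(o,[a.astype(np.int32)],True,col,1)
    m=[[.5585,.2205,.155],[.513,.2166,.155],[.468,.2126,.155],[.4228,.2084,.155]]
    for u in (proj(n,m)+.4-[x0,y0])*k: cv2.circle(o,tuple(int(v) for v in u),5,(0,255,255),1)
    cv2.imwrite(f'pics/ov_{n}.png',o)
```

```text
swab top [[0.5983220612382759, 0.060897265721401306], [0.5596325377766996, 0.06932055520729413], [0.5204795993691714, 0.07814464779449333], [0.4820049230110085, 0.08891055559505147]] 
side [[0.5986 0.0553]
 [0.561  0.0669]
 [0.5221 0.0759]
 [0.4838 0.0849]] 
tri [[0.6001 0.0612 0.1308]
 [0.5609 0.0694 0.1332]
 [0.5217 0.0783 0.1334]
 [0.4835 0.0892 0.132 ]]
mouth top [[0.5581 0.2206]
 [0.5125 0.2165]
 [0.4678 0.2124]
 [0.4228 0.2084]] 
side [[0.559  0.2189]
 [0.5138 0.2144]
 [0.4683 0.2159]
 [0.4227 0.2078]] 
tri [[0.559  0.221  0.0836]
 [0.5136 0.2169 0.0834]
 [0.4676 0.2117 0.0876]
 [0.4228 0.2085 0.0846]]
```

View pics/ov_top.png

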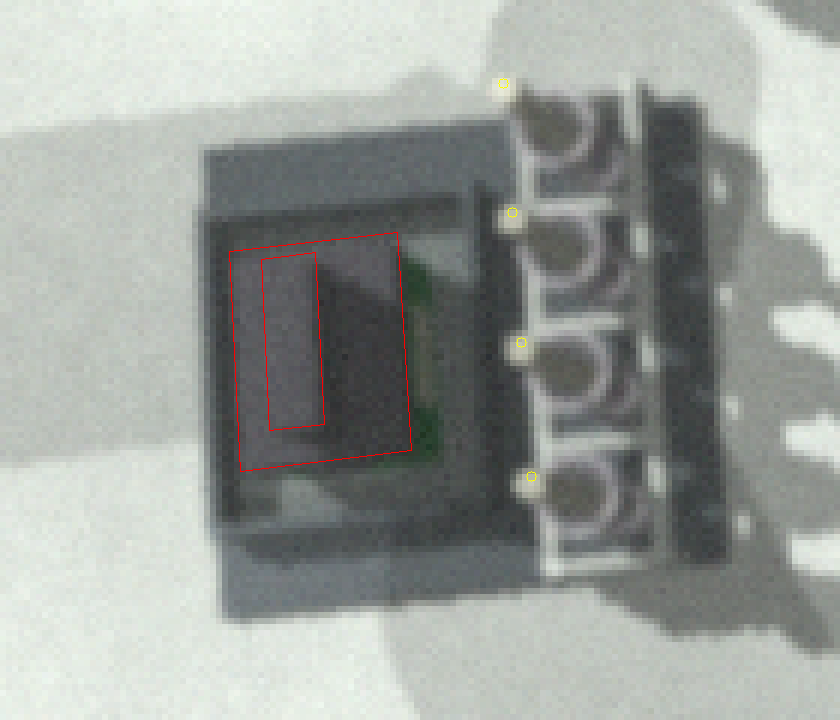

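View pics/ov_side.png

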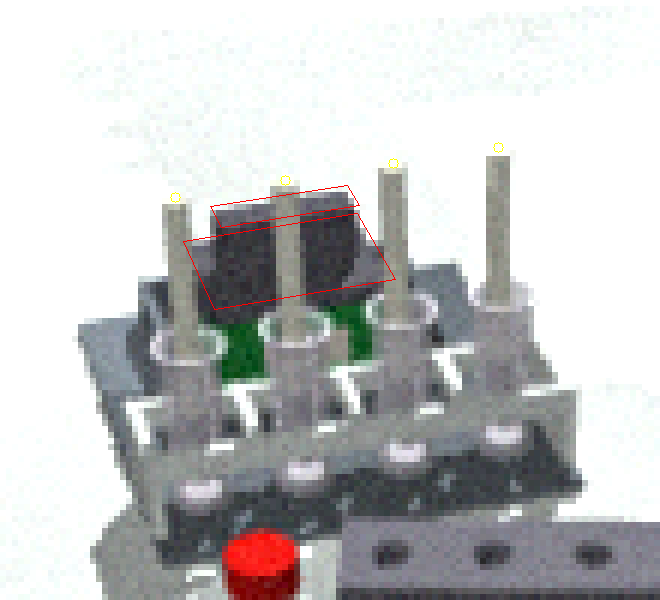

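Both overlays fit. The box lies where expected with the plate sunk, all four swab tops are at or just below the height for fully home, and the bystanders and the three empty boxes are standing. I'm handing the job in.

```bash
python3 -c "
from plant import r
print(r.close_job(), r.get_state()['time_s'])"
```

```text
the job is handed in; nothing more can be done
the job is handed in; nothing more can be done
```

I set the loaded box in the tray's bay and pushed all four swabs home in their own vials. I handed the job in at about 39 s on the robot's clock, well under the 210 s limit.

- **Box:** I lifted two of the four green boxes. The first read about 2 N (empty) and I set it back where it stood. The second read about 5.6 N, so I took it as the loaded one and set it in the bay; the other two were never lifted. My estimates of the box and bay centres agree to about 1 mm. In the last pictures the box lies flat, and its outline fits the plate being sunk, though I had no direct plate reading.
- **Swabs:** I pushed each one until it stopped hard, at 27–28 N, with its tip at about 30 mm (fully home). The tops all look level in the last pictures.
- **Bystanders and empty boxes:** In the last pictures the dropper bottle, both capped vials and the three empty boxes stand upright in their places. I compared these by eye only. The gripper was open and clear of everything.
- **Disagreement:** In the side view everything sat about 1 pixel (2–3 mm) lower than I predicted, including the swab tops and the box. I put this down to calibration, since the force and position readings agreed with each other. No check failed.

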